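# Stopper the vials from the carousel in the lever press

## Task

The brown glass vials on the free-turning carousel have their rubber stoppers only half in. Take each one off the carousel, stand it on the spot of the lever press and pull the lever down until its stopper is fully home, ease the lever back up without letting it fly, and stand the vial upright in the aluminium tray, until the carousel is empty and the lever is left fully up. Handle the vials by the glass, never push a stopper with the gripper, and leave everything else on the bench where it is.

Things in the scene. Friction and masses are not known exactly. Their poses are not given: they have to be found in the camera images.
- vial1: squat brown glass serum vial with a thick bottom, 42 mm in diameter up to 34 mm, then a shoulder and a 23 mm neck lip, glass 52 mm tall, about 70 g, standing on the carousel at the start; two or three of the four vials are present, the others absent (None). Origin: centre of its underside, z up. Grip it by the 42 mm body (TCP about 28 mm above the underside)
- vial2: as vial1
- vial3: as vial1
- vial4: as vial1
- stopper1: grey rubber stopper of vial1, a 22 mm wide, 4 mm thick flange on a plug; origin at the centre of the flange's underside, 59 mm above the vial's underside at the start (top of the stopper at 63 mm), 52 mm when fully home with the flange on the glass lip (top at 56 mm); it moves straight in under about 20 N and stays where it is pushed
- stopper2: stopper of vial2, as stopper1
- stopper3: stopper of vial3, as stopper1
- stopper4: stopper of vial4, as stopper1
- carousel: vial carousel, fixed black foot; origin on the table at its axis. It carries a steel platter 256 mm in diameter, its floor 30 mm above the table, with a 3 mm thick rim standing 14 mm above that floor and a small centre stud (18 mm wide, 27 mm above the floor). Vials stand anywhere on the floor, at least 70 mm apart at the start
- platter (a joint): turn of the platter about its vertical axis (rad); it spins freely both ways, nothing holds it
- press: bench lever press, fixed: grey base plate 220 x 130 x 20 mm (from 70 mm before to 150 mm behind the origin along its x), two cheeks at the rear carrying the lever. Origin on the table under the pressing spot; its +x points from there to the pivot (away from the robot, turned a little), +y to the left, +z up
- press_nest (a point): centre of the round bright spot, 41 mm wide, on top of the press base (20 mm above the table), where a vial stands for pressing; flat, nothing holds the vial there. The pad is 36 mm wide and comes down flat on a vial within about 10 mm of the centre. With the lever up the spot is open from above
- lever_pivot (a point): the lever's pivot: 110 mm behind the press origin along press x, 107 mm above the table; its axis is press y
- lever_handle (a point): centre of the lever's T-handle, at the end of the 200 mm arm (from the pivot): a steel bar 20 mm in diameter, 136 mm long along press y, 68 mm to each side of the arm. It revolves freely in the arm's eye (22 mm long along y), so gripped from above about 42 mm out on either side, fingers closing along press x, the grip holds through the stroke
- lever (a joint): lever angle (rad): 0 = up, at its spring rest, leaning 0.175 rad back beyond vertical (towards press +x); grows as the handle is pulled towards the robot and down; 1.745 = arm level, pointing to press -x; stop at 1.80. A vial's stopper is met at about 1.68 and is home at about 1.75. Its spring needs 2 to 5 N at the handle, and with the stopper about 11 N more; let go while down, it flies back
- tray: fixed aluminium tray for finished vials, 150 mm (its x) x 200 mm (its y) x 20 mm high, walls and floor 4 mm thick; origin at the centre of its underside, z up
- beaker: bystander: glass beaker, 64 mm wide, 85 mm tall; origin at its underside, as for all bystanders
- reagent: bystander: reagent bottle, 70 mm wide, 140 mm tall
- dishes: bystander: stack of three small culture dishes, 62 mm wide, 44 mm tall
- tipbox: bystander: pipette-tip box, 85 x 122 x 67 mm
- washbottle: bystander: white wash bottle, 68 mm wide, 190 mm tall with its spout
- jar: bystander: white jar with a black lid, 60 mm wide, 65 mm tall
- spatula: bystander: steel spatula 170 mm long, lying flat
- tuberack: bystander: blue tube rack, 100 x 200 x 84 mm
Mind the look-alikes: they are no part of the job. What is shaped like the vial1 but yellow is not meant.

How it is judged:
By the outcome, as a careful person would: the job done as asked, in the order asked, and still so for the second after the job is handed in, with the robot touching nothing.
Of vial1, vial2, vial3, vial4 only 2 to 3 are there at a start; the rules pass over those that are not, and their reading is None.
At some moment in a run one of vial1, vial2, vial3, vial4 may be knocked a few centimetres aside while the robot is not near it.
It also fails if it takes over 210 s, if anything falls off the work surface, if the arm or the gripper's body presses on something with over 40 N, if the wrist force passes 120 N, or if a joint passes its speed limit or range.

## Robot

A 6-joint arm with a two-finger parallel gripper is mounted at the origin on the work surface. World frame = base frame: x ahead of the robot, y to its left, z up, the work surface at z = 0. Lengths are in m, angles in rad, forces in N, time in s.
With the tool pointing down it reaches from about 0.35 to 0.875 m from the base axis. Payload 4.2 kg.
Tool frame: the origin (TCP) lies between the finger pads, 19 mm behind the fingertips; this is the grasp point; z points along the fingers, y is the line along which they close (so a half turn about z gives the same grasp; the last joint's range is limited). The gripper opens to 85 mm and grips with 20 to 120 N. Pads are 22 mm wide; open, the fingers measure 114 mm over their backs; the gripper's body (76 mm by 85 mm) begins 54 mm behind the grasp point. The pads swing forward as they close: fully open they stand 13 mm farther back than shut.
Start: joints at [-0.936, 0.385, 0.008, 0, -1.194, -0.259], TCP at [0.229, -0.581, 0.25] pointing down, gripper open.
Joint ranges: [-3.14, 3.14], [-1.21, 2.06], [-1.07, 1.41], [-3.16, 2.05], [-2.99, -0.16], [-3.1, 3.1]. Speed limits (rad/s): [2.79, 2.79, 3.14, 3.14, 3.14, 3.14].

## Interface

Orientations are given as a 3x3 rotation matrix whose columns are the frame's x, y, z axes.
In Python, from rig import env, imaging gives the robot as it stands.
- The arm moves only by the tool servo_tool, never from a script. Its argument "series" is a list of rows, each an object with "slide": the shift along the tool's x, y, z in units of 30 cm (1.0 is 30 cm), a list of three; "angular": the turn, a rotation vector about the tool's x, y, z in units of 180 degrees (1.0 is 180 degrees), a list of three; "fingers": the opening, from 0 (shut) to 1 (fully open). A call has 1 to 12 rows; each row shifts and turns the commanded pose from where the row before left it, along the tool's axes as they then stand; what a row does not reach is not made up. A row lasts 1/8 s, in which the tool goes at most 62.5 mm and 10.7 degrees, less where a joint would pass 70% of its speed; a pose out of reach is approached as far as the arm can. A call with a number of a shift or a turn outside -1 to 1 is refused whole. A call with a gripper value outside its range is refused whole. The fingers move at their own pace and stop on an object; "squeeze" is the grip in N (left out, the last holds). Time passes only in rows, so rows that do not move let the fingers close. It gives the time, the measured TCP pose, the force, the opening and the grip force at its end, in the units of the state.
- env.read_state(): the state, without advancing time (a new reading comes with each control period).
- imaging.snapshot(name): name is "scene" or "top" or "wrist"; returns the picture (384x512x3 uint8, red, green, blue); there is no depth.
- imaging.camera_params(name): a dict with "fx", "fy", "cx", "cy" (pixels), "origin" and "rotation" of the camera in the world; the wrist camera has in their place "tool_from_camera" (4x4, takes a point from camera to tool coordinates, whose origin is the TCP and whose axes are the flange's). Camera axes: x right, y down, z forward; pixel columns grow to the right and rows downward; lengths in m; the calibration is good to about 2 mm. A picture is of the moment at which its call begins: read the wrist's pose just before it. camera_params takes no time and is no camera call.
- env.close_job(): hands the job in; it is judged then, once.
Trained networks look in the newest picture that a camera, given by its name, has taken for a name from the list of things; names that differ only in an ending like _2 or _b are one class to them, and where a whole thing is asked for, a point or a joint stands for the part that bears it (a point fixed in the world has none). Each returns a list of dicts, best first, with "confidence" (0 to 1); they miss things now and then, are a little off and sometimes report something else, mostly with a low value. They report only what shows in the picture. A call takes as long as a camera call. They do not tell look-alikes from the thing itself.
- imaging.recognise(camera, label): "xyz" ([x, y, z] in m, in world coordinates, good to about 4 mm: the middle of the surface that is visible of it).
- imaging.outline_of(camera, label): "region" (384x512 bool, what is visible of it).
- imaging.place_of(camera, label): "xyz" ([x, y, z] in m, in world coordinates, good to about 4 mm: a listed point, or the origin of a listed thing).
The state is a dict: "time": time; "qpos": joint angles; "joint_vel": joint speeds; "tau": joint torques, N m; "tcp_pos": TCP position; "tool_rot": TCP orientation; "wrist_force": force on the tool from outside, world axes, zero at the start; "torque": the same for the moment, N m; "finger_gap": opening from 0.0 (shut) to 1.0 (fully open); "finger_force": force on a finger pad.
Only numpy, scipy, OpenCV 4.12 (cv2) and the standard library are available. Lean on these libraries where they do the work, as an engineer would, in place of code of your own. Each camera call takes 0.05 s, during which the arm holds its last target. There are 200 camera calls.

## Working session

There is one attempt and no reset: what is moved stays moved. The work goes in short steps, Python scripts to look and compute and a tool call to move; the robot and the scene stay as the last step left them, time stands still between calls to the robot, and variables do not carry over. Pictures are saved under pics/ and viewed, at most 14 in all, crops included, and the job is handed in when it is done.

Besides the shell and the picture viewer there is one more tool, called after "Emit:" by a JSON object that holds its "api" and its "payload". servo_tool: Moves the arm, as the interface text tells. Its arguments: {"type":"object","properties":{"series":{"type":"array","items":{"type":"object","properties":{"slide":{"type":"array","items":{"type":"number"}},"angular":{"type":"array","items":{"type":"number"}},"fingers":{"type":"number"}}}},"squeeze":{"type":"number"}},"required":["series"]}

```bash
ls; mkdir -p pics; cat > h.py <<'E'
import numpy as np, cv2
from rig import env, imaging
def save(cam,name):
    im=imaging.snapshot(cam); cv2.imwrite('pics/'+name,im[:,:,::-1]); return im
def seen(cam,labels,f='place_of'):
    for l in labels:
        r=getattr(imaging,f)(cam,l)
        print(cam,l,[(np.round(d['xyz'],3).tolist(),round(d['confidence'],2)) for d in r][:6])
E
python3 - <<'E'
from h import *
a=save('top','t0.png'); b=save('scene','s0.png')
seen('top',['vial1','stopper1','carousel','press_nest','lever_pivot','lever_handle','press','tray'])
seen('scene',['vial1','press_nest','lever_handle','tray','carousel','lever_pivot'])
s=env.read_state(); print(s['time'],np.round(s['tool_rot'],3).tolist(),np.round(s['tcp_pos'],4))
for c in('top','scene'): print(imaging.camera_params(c))
E
```

```text
pics
top vial1 [([0.454, -0.302, 0.03], 0.7), ([0.574, -0.261, 0.03], 0.51), ([0.552, -0.344, 0.03], 0.44), ([0.557, 0.531, -0.002], 0.18), ([0.54, -0.02, 0.001], 0.16)]
top stopper1 [([0.576, -0.259, 0.085], 0.52), ([0.454, -0.305, 0.086], 0.48), ([0.754, -0.283, 0.061], 0.42), ([0.554, -0.343, 0.093], 0.37)]
top carousel [([0.518, -0.286, -0.001], 0.88), ([0.555, 0.53, 0.002], 0.23), ([0.654, -0.028, 0.108], 0.22), ([0.384, -0.1, 0.002], 0.18)]
top press_nest [([0.543, -0.017, 0.021], 0.75)]
top lever_pivot [([0.656, -0.028, 0.11], 0.77)]
top lever_handle [([0.69, -0.034, 0.306], 0.68), ([0.554, 0.534, -0.0], 0.44)]
top press [([0.539, -0.019, 0.001], 0.58)]
top tray [([0.484, 0.295, -0.0], 0.82), ([0.519, -0.288, 0.004], 0.7), ([0.692, -0.031, 0.305], 0.62)]
scene vial1 [([0.756, -0.28, 0.001], 0.86), ([0.575, -0.262, 0.026], 0.59), ([0.454, -0.305, 0.029], 0.59), ([0.552, -0.343, 0.034], 0.55), ([0.514, -0.494, -0.001], 0.23)]
scene press_nest [([0.543, -0.015, 0.02], 0.69), ([0.649, -0.026, 0.105], 0.69), ([0.666, -0.419, -0.001], 0.67), ([0.681, -0.032, 0.3], 0.57)]
scene lever
[... 274 characters left out ...]
.367, 0.93, -0.0], [-0.0, -0.0, -1.0]] [ 0.2294 -0.5813  0.2501]
{'fx': 365.64223074787907, 'fy': 365.64223074787907, 'cx': 255.48915760752035, 'cy': 191.00707231899437, 'origin': array([0.38622939, 0.02673165, 1.37239247]), 'rotation': array([[-0.01606863, -0.9876514 ,  0.1558413 ],
       [-0.99986752,  0.01546752, -0.00506915],
       [ 0.00259608, -0.15590211, -0.9877691 ]])}
{'fx': 410.8089637226639, 'fy': 410.8089637226639, 'cx': 252.24182839030163, 'cy': 187.0290263269126, 'origin': array([ 1.53891979, -0.46776036,  0.89670839]), 'rotation': array([[ 0.45733045,  0.47503681, -0.75179045],
       [ 0.8892766 , -0.24999016,  0.38300399],
       [-0.00599923, -0.84370904, -0.53676724]])}
```

View pics/t0.png

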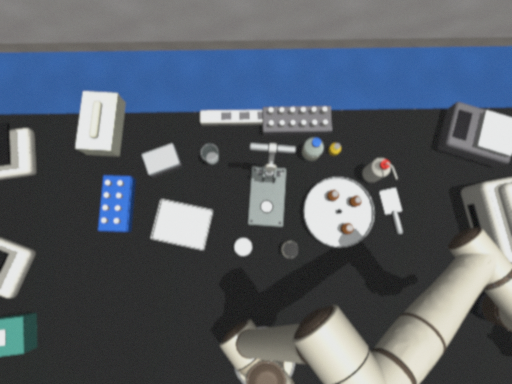

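View pics/s0.png

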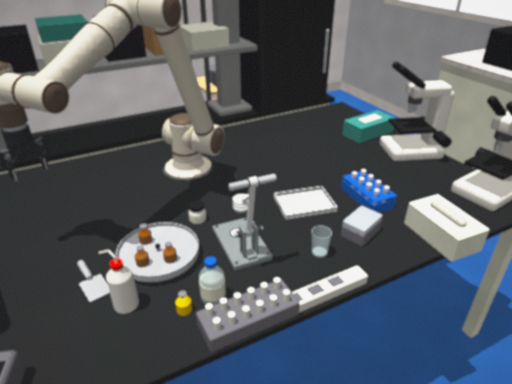

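```bash
cat >> h.py <<'E'
def plan(p,yaw,q=None):
    """total tool-axis slide (units) after turning tool y to yaw (deg, mod 180)"""
    s=env.read_state(); R=np.array(s['tool_rot']); t=np.array(s['tcp_pos'])
    y0=np.degrees(np.arctan2(R[1,1],R[0,1])); d=yaw-y0
    d=(d+180)%360-180
    a=np.radians(yaw); Y=np.array([np.cos(a),np.sin(a),0]); Z=np.array([0,0,-1.]); X=np.cross(Y,Z)
    D=np.array(p)-t; m=np.linalg.norm(D)
    tilt=R.T@np.cross(R[:,2],Z)/np.pi
    print('ang z total',round(-d/180,4),'slide total',np.round([D@X/.3,D@Y/.3,D@Z/.3],4),'min rows',int(np.ceil(m/.0625)),'tilt fix',np.round(tilt[:2],4))
E
python3 - <<'E'
from h import *
print(imaging.camera_params('wrist')['tool_from_camera'].round(3))
plan([.552,-.343,.2],210)
seen('scene',['washbottle','reagent','jar','dishes','beaker'])
E
```

```text
[[ 0.001 -0.95  -0.313  0.081]
 [ 1.     0.     0.001 -0.001]
 [-0.001 -0.313  0.95  -0.125]
 [ 0.     0.     0.     1.   ]]
ang z total -0.547 slide total [-0.1504 -1.3285  0.1669] min rows 7 tilt fix [-0.  0.]
scene washbottle [([0.668, -0.422, 0.001], 0.74)]
scene reagent [([0.755, -0.192, 0.001], 0.57), ([0.575, -0.258, 0.026], 0.32)]
scene jar [([0.387, -0.102, 0.0], 0.88), ([0.668, -0.418, 0.003], 0.74), ([0.544, -0.016, 0.002], 0.33), ([0.553, -0.343, 0.035], 0.28), ([0.541, -0.016, 0.019], 0.22)]
scene dishes [([0.393, 0.07, -0.0], 0.53), ([0.551, -0.343, 0.034], 0.37)]
scene beaker [([0.736, 0.186, 0.002], 0.82)]
```

```bash
python3 - <<'E'
from h import *
plan([.552,-.343,.2],120)
E
```

```text
ang z total -0.0471 slide total [-1.3285  0.1504  0.1667] min rows 7 tilt fix [0. 0.]
```

Emit:
{"api": "servo_tool", "payload": {"series": [{"angular":[0,0,-0.047],"slide":[0,0,0],"fingers":0.8},{"slide":[-0.133,0.015,0.0167]},{"slide":[-0.133,0.015,0.0167]},{"slide":[-0.133,0.015,0.0167]},{"slide":[-0.133,0.015,0.0167]},{"slide":[-0.133,0.015,0.0167]},{"slide":[-0.133,0.015,0.0167]},{"slide":[-0.133,0.015,0.0167]},{"slide":[-0.133,0.015,0.0167]},{"slide":[-0.133,0.015,0.0167]},{"slide":[-0.133,0.015,0.0167]},{"slide":[0,0,0]}], "squeeze": 40}}

```text
schema error: expected keys slide, angular, fingers
```

```bash
python3 - <<'E'
from h import *
s=env.read_state(); print(s['time'],s['tcp_pos'],s['finger_gap'])
save('wrist','w1.png'); seen('wrist',['vial1','stopper1'])
plan([.552,-.343,.058],120)
E
```

```text
1.05 [ 0.22940145 -0.5813557   0.25000934] 1.000032042536609
wrist vial1 []
wrist stopper1 []
ang z total -0.047 slide total [-1.3285  0.1504  0.64  ] min rows 8 tilt fix [ 0. -0.]
```

View pics/w1.png

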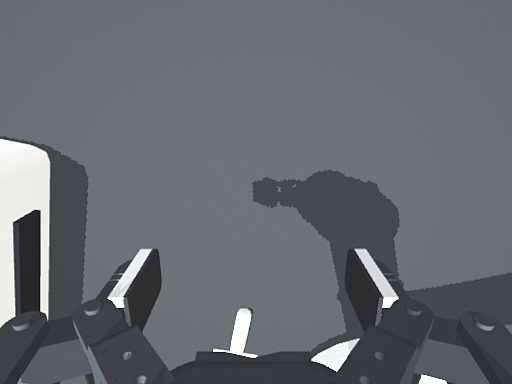

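The move was refused because every row needs all three keys. The picture shows only bare table between the open fingers, which sit at about (140,290) and (370,290).

Emit:
{"api": "servo_tool", "payload": {"series": [{"angular":[0,0,-0.047],"slide":[0,0,0],"fingers":0.8},{"slide":[-0.133,0.015,0.0167],"angular":[0,0,0],"fingers":0.8},{"slide":[-0.133,0.015,0.0167],"angular":[0,0,0],"fingers":0.8},{"slide":[-0.133,0.015,0.0167],"angular":[0,0,0],"fingers":0.8},{"slide":[-0.133,0.015,0.0167],"angular":[0,0,0],"fingers":0.8},{"slide":[-0.133,0.015,0.0167],"angular":[0,0,0],"fingers":0.8},{"slide":[-0.133,0.015,0.0167],"angular":[0,0,0],"fingers":0.8},{"slide":[-0.133,0.015,0.0167],"angular":[0,0,0],"fingers":0.8},{"slide":[-0.133,0.015,0.0167],"angular":[0,0,0],"fingers":0.8},{"slide":[-0.133,0.015,0.0167],"angular":[0,0,0],"fingers":0.8},{"slide":[-0.133,0.015,0.0167],"angular":[0,0,0],"fingers":0.8},{"slide":[0,0,0],"angular":[0,0,0],"fingers":0.8}], "squeeze": 40}}

```text
time: 2.7
tcp_pos: [0.5542, -0.3411, 0.199]
tool_rot: [[-0.864, -0.503, -0.001], [-0.503, 0.864, 0.0], [0.0, 0.001, -1.0]]
wrist_force: [-1.3, 0.3, -0.5]
finger_gap: 0.801
finger_force: 0.0
```

```bash
python3 - <<'E'
from h import *
s=env.read_state(); print(s['time'],s['tcp_pos'],s['finger_gap'])
save('wrist','w2.png'); seen('wrist',['vial1','stopper1','carousel'])
plan([.552,-.343,.058],120)
E
```

```text
2.7 [ 0.55423462 -0.3411228   0.1989731 ] 0.8011747669987287
wrist vial1 [([0.756, -0.282, -0.007], 0.87), ([0.552, -0.341, 0.027], 0.7), ([0.452, -0.307, 0.028], 0.59), ([0.571, -0.266, 0.033], 0.56)]
wrist stopper1 [([0.555, -0.343, 0.087], 0.98), ([0.575, -0.258, 0.091], 0.82), ([0.455, -0.311, 0.089], 0.59)]
wrist carousel [([0.516, -0.284, 0.003], 0.85)]
ang z total -0.0003 slide total [-0.0013  0.0011  0.4738] min rows 3 tilt fix [-0. -0.]
```

View pics/w2.png

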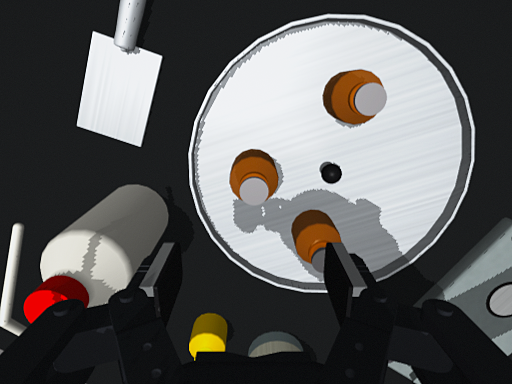

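The wrist view shows the three brown vials at (255,175), (315,235) and (355,97). The target is at (255,175), on the finger midline, and its neighbours are clear of the fingers.

Emit:
{"api": "servo_tool", "payload": {"series": [{"slide":[0,0,0.08],"angular":[0,0,0],"fingers":0.8},{"slide":[0,0,0.08],"angular":[0,0,0],"fingers":0.8},{"slide":[0,0,0.08],"angular":[0,0,0],"fingers":0.8},{"slide":[0,0,0.08],"angular":[0,0,0],"fingers":0.8},{"slide":[0,0,0.08],"angular":[0,0,0],"fingers":0.8},{"slide":[0,0,0.07],"angular":[0,0,0],"fingers":0.8},{"slide":[0,0,0],"angular":[0,0,0],"fingers":0.8},{"slide":[0,0,0],"angular":[0,0,0],"fingers":0.3},{"slide":[0,0,0],"angular":[0,0,0],"fingers":0.3},{"slide":[0,0,0],"angular":[0,0,0],"fingers":0.3},{"slide":[0,0,0],"angular":[0,0,0],"fingers":0.3},{"slide":[0,0,0],"angular":[0,0,0],"fingers":0.3}], "squeeze": 40}}

```text
time: 4.4
tcp_pos: [0.5534, -0.3434, 0.0607]
tool_rot: [[-0.866, -0.501, 0.003], [-0.501, 0.866, -0.002], [-0.001, -0.003, -1.0]]
wrist_force: [-0.8, 0.3, 5.9]
finger_gap: 0.467
finger_force: 41.0
```

Emit:
{"api": "servo_tool", "payload": {"series": [{"slide":[0,0,-0.05],"angular":[0,0,0],"fingers":0.3},{"slide":[0,0,-0.1],"angular":[0,0,0],"fingers":0.3},{"slide":[0,0,-0.1],"angular":[0,0,0],"fingers":0.3},{"slide":[0,0,-0.1],"angular":[0,0,0],"fingers":0.3},{"slide":[0,0,-0.1],"angular":[0,0,0],"fingers":0.3},{"slide":[0,0,0],"angular":[0,0,0],"fingers":0.3},{"slide":[0,0,0],"angular":[0,0,0],"fingers":0.3}], "squeeze": 40}}

```text
time: 5.28
tcp_pos: [0.5518, -0.3424, 0.1932]
tool_rot: [[-0.866, -0.5, -0.001], [-0.5, 0.866, 0.001], [0.0, 0.002, -1.0]]
wrist_force: [0.9, -0.0, -0.8]
finger_gap: 0.468
finger_force: 40.5
```

```bash
python3 - <<'E'
from h import *
s=env.read_state(); print(s['time'],s['tcp_pos'],s['finger_gap'],s['wrist_force'])
save('wrist','w3.png'); seen('wrist',['vial1','stopper1','press_nest']);imaging.snapshot('top'); seen('top',['press_nest','lever_pivot','lever_handle','vial1'])
plan([.543,-.016,.18],174.6)
E
```

```text
5.275 [ 0.5518346  -0.34242465  0.19316257] 0.4684611570411516 [ 0.89325678 -0.02171722 -0.77672076]
wrist vial1 [([0.757, -0.283, -0.005], 0.87), ([0.454, -0.309, 0.028], 0.82), ([0.574, -0.266, 0.034], 0.81), ([0.554, -0.344, 0.16], 0.7)]
wrist stopper1 [([0.554, -0.343, 0.22], 0.78), ([0.457, -0.309, 0.091], 0.66), ([0.577, -0.257, 0.091], 0.55)]
wrist press_nest []
top press_nest [([0.543, -0.019, 0.02], 0.59)]
top lever_pivot [([0.65, -0.032, 0.11], 0.7)]
top lever_handle [([0.69, -0.031, 0.305], 0.7)]
top vial1 [([0.549, -0.344, 0.163], 0.48), ([0.457, -0.303, 0.031], 0.48)]
ang z total -0.3034 slide total [-1.082   0.1338  0.0451] min rows 6 tilt fix [ 0.0001 -0.0001]
```

View pics/w3.png

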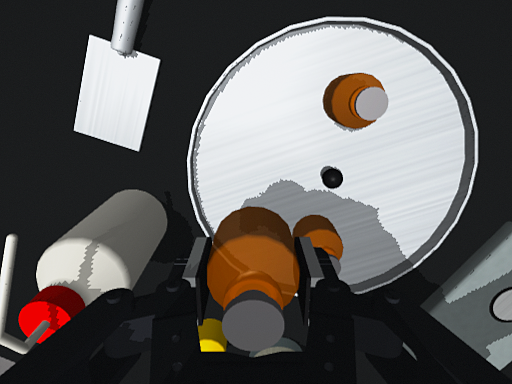

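The vial is held upright between the fingers at (255,270), with its stopper still proud. Next I go over to the press.

Emit:
{"api": "servo_tool", "payload": {"series": [{"slide":[0,0,0],"angular":[0,0,-0.05],"fingers":0.3},{"slide":[0,0,0],"angular":[0,0,-0.05],"fingers":0.3},{"slide":[0,0,0],"angular":[0,0,-0.05],"fingers":0.3},{"slide":[0,0,0],"angular":[0,0,-0.05],"fingers":0.3},{"slide":[0,0,0],"angular":[0,0,-0.05],"fingers":0.3},{"slide":[0,0,0],"angular":[0,0,-0.05],"fingers":0.3},{"slide":[-0.18,0.022,0],"angular":[0,0,0],"fingers":0.3},{"slide":[-0.18,0.022,0],"angular":[0,0,0],"fingers":0.3},{"slide":[-0.18,0.022,0],"angular":[0,0,0],"fingers":0.3},{"slide":[-0.18,0.022,0],"angular":[0,0,0],"fingers":0.3},{"slide":[-0.18,0.022,0],"angular":[0,0,0],"fingers":0.3},{"slide":[-0.18,0.022,0],"angular":[0,0,0],"fingers":0.3}]}}

```text
time: 7.22
tcp_pos: [0.5469, -0.0148, 0.1942]
tool_rot: [[-0.105, -0.995, 0.001], [-0.995, 0.105, 0.0], [-0.0, -0.001, -1.0]]
wrist_force: [-0.6, -0.2, -0.7]
finger_gap: 0.468
finger_force: 40.5
```

```bash
python3 - <<'E'
from h import *
s=env.read_state(); print(s['time'],s['tcp_pos'])
imaging.snapshot('wrist'); seen('wrist',['vial1','press_nest','lever_pivot','lever_handle'])
plan([.543,-.017,.052],174)
E
```

```text
7.225 [ 0.54692009 -0.014828    0.1941892 ]
wrist vial1 [([0.547, -0.015, 0.163], 0.64)]
wrist press_nest [([0.543, -0.017, 0.022], 0.97)]
wrist lever_pivot [([0.651, -0.028, 0.108], 0.74)]
wrist lever_handle [([0.548, -0.014, 0.161], 0.18)]
ang z total 0.0002 slide total [0.0031 0.0131 0.4733] min rows 3 tilt fix [-0. -0.]
```

Emit:
{"api": "servo_tool", "payload": {"series": [{"slide":[0.003,0.012,0.08],"angular":[0,0,0],"fingers":0.3},{"slide":[0,0,0.08],"angular":[0,0,0],"fingers":0.3},{"slide":[0,0,0.08],"angular":[0,0,0],"fingers":0.3},{"slide":[0,0,0.08],"angular":[0,0,0],"fingers":0.3},{"slide":[0,0,0.08],"angular":[0,0,0],"fingers":0.3},{"slide":[0,0,0.05],"angular":[0,0,0],"fingers":0.3},{"slide":[0,0,0.015],"angular":[0,0,0],"fingers":0.3},{"slide":[0,0,0.005],"angular":[0,0,0],"fingers":0.3},{"slide":[0,0,0],"angular":[0,0,0],"fingers":0.3}]}}

```text
time: 8.6
tcp_pos: [0.5439, -0.017, 0.0536]
tool_rot: [[-0.105, -0.995, 0.001], [-0.995, 0.105, 0.0], [-0.0, -0.001, -1.0]]
wrist_force: [0.2, -0.6, -1.1]
finger_gap: 0.471
finger_force: 40.6
```

Emit:
{"api": "servo_tool", "payload": {"series": [{"slide":[0,0,0.004],"angular":[0,0,0],"fingers":0.3},{"slide":[0,0,0.004],"angular":[0,0,0],"fingers":0.3},{"slide":[0,0,0],"angular":[0,0,0],"fingers":0.3}]}}

```text
time: 8.98
tcp_pos: [0.5435, -0.017, 0.0507]
tool_rot: [[-0.104, -0.995, 0.0], [-0.995, 0.104, 0.0], [-0.0, -0.0, -1.0]]
wrist_force: [-0.3, -0.5, 0.7]
finger_gap: 0.47
finger_force: 40.6
```

Emit:
{"api": "servo_tool", "payload": {"series": [{"slide":[0,0,0],"angular":[0,0,0],"fingers":0.6},{"slide":[0,0,0],"angular":[0,0,0],"fingers":0.75},{"slide":[0,0,0],"angular":[0,0,0],"fingers":0.75},{"slide":[0,0,-0.05],"angular":[0,0,0],"fingers":0.75},{"slide":[0,0,-0.13],"angular":[0,0,0],"fingers":0.75},{"slide":[0,0,-0.17],"angular":[0,0,0],"fingers":0.75},{"slide":[0,0,-0.17],"angular":[0,0,0],"fingers":0.75},{"slide":[0,0,-0.17],"angular":[0,0,0],"fingers":0.75},{"slide":[0,0,-0.17],"angular":[0,0,0],"fingers":0.75},{"slide":[0,0,-0.17],"angular":[0,0,0],"fingers":0.75},{"slide":[0,0,0],"angular":[0,0,0],"fingers":0.75}]}}

```text
time: 10.35
tcp_pos: [0.5446, -0.0172, 0.3659]
tool_rot: [[-0.104, -0.994, 0.012], [-0.995, 0.104, 0.002], [-0.003, -0.012, -1.0]]
wrist_force: [-0.2, 0.2, -0.7]
finger_gap: 0.752
finger_force: 0.0
```

```bash
python3 - <<'E'
from h import *
s=env.read_state(); print(s['time'],s['tcp_pos'])
imaging.snapshot('scene'); seen('scene',['vial1','lever_handle','lever_pivot'])
save('wrist','w4.png'); seen('wrist',['vial1','press_nest','lever_handle','stopper1'])
plan([.6913,.0099,.36],174.1)
E
```

```text
10.35 [ 0.54459084 -0.01723428  0.36589122]
scene vial1 [([0.759, -0.285, 0.005], 0.69), ([0.669, -0.422, 0.0], 0.64), ([0.577, -0.263, 0.026], 0.59), ([0.458, -0.308, 0.032], 0.54), ([0.541, -0.016, 0.024], 0.45), ([0.559, 0.53, -0.004], 0.21)]
scene lever_handle [([0.681, -0.029, 0.301], 0.94), ([0.382, -0.105, -0.0], 0.32)]
scene lever_pivot [([0.651, -0.029, 0.105], 0.78)]
wrist vial1 [([0.543, -0.017, 0.017], 0.91)]
wrist press_nest [([0.679, -0.029, 0.304], 0.2)]
wrist lever_handle [([0.684, -0.03, 0.303], 0.8), ([0.72, 0.368, 0.002], 0.26), ([0.481, 0.294, 0.002], 0.25)]
wrist stopper1 [([0.545, -0.019, 0.077], 0.81), ([0.378, -0.105, -0.001], 0.45)]
ang z total -0.0006 slide total [-0.1404 -0.4819 -0.0044] min rows 3 tilt fix [ 0.0005 -0.0002]
```

View pics/w4.png

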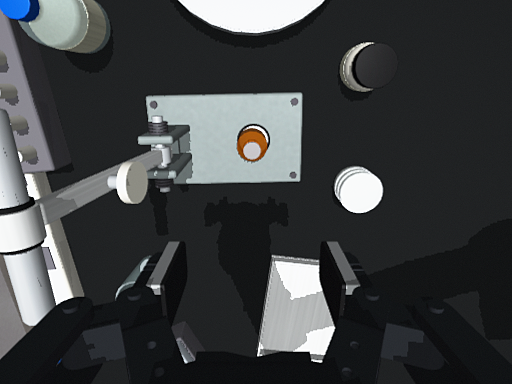

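The picture shows the vial standing on the bright spot at (252,145), the base plate around it, and the lever handle bar at (20,230). Now I grip the handle's left half.

Emit:
{"api": "servo_tool", "payload": {"series": [{"slide":[-0.0235,-0.08,0],"angular":[0,0,0],"fingers":0.75},{"slide":[-0.0235,-0.08,0],"angular":[0,0,0],"fingers":0.75},{"slide":[-0.0235,-0.08,0],"angular":[0,0,0],"fingers":0.75},{"slide":[-0.0235,-0.08,0],"angular":[0,0,0],"fingers":0.75},{"slide":[-0.0235,-0.08,0],"angular":[0,0,0],"fingers":0.75},{"slide":[-0.0235,-0.078,0],"angular":[0,0,0],"fingers":0.75},{"slide":[0,0,0],"angular":[0,0,0],"fingers":0.75},{"slide":[0,0,0.05],"angular":[0,0,0],"fingers":0.75},{"slide":[0,0,0.05],"angular":[0,0,0],"fingers":0.75},{"slide":[0,0,0.05],"angular":[0,0,0],"fingers":0.75},{"slide":[0,0,0.05],"angular":[0,0,0],"fingers":0.75},{"slide":[0,0,0],"angular":[0,0,0],"fingers":0.75}]}}

```text
time: 12.3
tcp_pos: [0.6896, 0.0099, 0.2975]
tool_rot: [[-0.105, -0.994, -0.004], [-0.994, 0.105, -0.0], [0.001, 0.003, -1.0]]
wrist_force: [-0.1, -0.5, -0.4]
finger_gap: 0.754
finger_force: 0.0
```

Emit:
{"api": "servo_tool", "payload": {"series": [{"slide":[0,0,0],"angular":[0,0,0],"fingers":0.1},{"slide":[0,0,0],"angular":[0,0,0],"fingers":0.1},{"slide":[0,0,0],"angular":[0,0,0],"fingers":0.1},{"slide":[0,0,0],"angular":[0,0,0],"fingers":0.1},{"slide":[0,0,0],"angular":[0,0,0],"fingers":0.1},{"slide":[0,0,0],"angular":[0,0,0],"fingers":0.1}], "squeeze": 40}}

```text
time: 13.05
tcp_pos: [0.6898, 0.0101, 0.3003]
tool_rot: [[-0.104, -0.995, -0.001], [-0.995, 0.104, -0.0], [0.0, 0.001, -1.0]]
wrist_force: [-4.9, 2.1, 3.5]
finger_gap: 0.219
finger_force: 39.0
```

```bash
cat >> h.py <<'E'
def arc(th0,th1,n,l=.2,y=174.1):
    t=np.linspace(th0,th1,n+1); x=l*np.sin(.175-t); z=l*np.cos(.175-t)
    # tool y = -press x, tool z = -world z
    for a,b,c in zip(t[1:],-np.diff(x)/.3,-np.diff(z)/.3): print(round(a,3),round(b,4),round(c,4))
E
python3 - <<'E'
from h import *
s=env.read_state(); print(s['time'],s['tcp_pos'],s['finger_gap'],s['wrist_force'])
arc(0,1.62,12); print(); arc(1.62,1.76,4)
E
```

```text
13.05 [0.68983093 0.01007758 0.30029682] 0.21924785488682258 [-4.87368018  2.06025296  3.52951807]
0.135 0.0894 -0.0096
0.27 0.0899 0.0025
0.405 0.0887 0.0145
0.54 0.086 0.0264
0.675 0.0817 0.0377
0.81 0.0758 0.0483
0.945 0.0686 0.0581
1.08 0.0602 0.0668
1.215 0.0507 0.0743
1.35 0.0402 0.0805
1.485 0.029 0.0851
1.62 0.0173 0.0883

1.655 0.0025 0.0232
1.69 0.0017 0.0233
1.725 0.0009 0.0233
1.76 0.0001 0.0233
```

Emit:
{"api": "servo_tool", "payload": {"series": [{"slide":[0,0.045,-0.006],"angular":[0,0,0],"fingers":0.1},{"slide":[0,0.0447,-0.0035],"angular":[0,0,0],"fingers":0.1},{"slide":[0,0.0899,0.0025],"angular":[0,0,0],"fingers":0.1},{"slide":[0,0.0887,0.0145],"angular":[0,0,0],"fingers":0.1},{"slide":[0,0.086,0.0264],"angular":[0,0,0],"fingers":0.1},{"slide":[0,0.0817,0.0377],"angular":[0,0,0],"fingers":0.1},{"slide":[0,0.0758,0.0483],"angular":[0,0,0],"fingers":0.1},{"slide":[0,0.0686,0.0581],"angular":[0,0,0],"fingers":0.1},{"slide":[0,0,0],"angular":[0,0,0],"fingers":0.1},{"slide":[0,0,0],"angular":[0,0,0],"fingers":0.1}], "squeeze": 60}}

```text
time: 14.3
tcp_pos: [0.5148, 0.0253, 0.2464]
tool_rot: [[-0.105, -0.994, -0.004], [-0.994, 0.105, -0.005], [0.006, 0.003, -1.0]]
wrist_force: [-1.4, -9.8, 4.6]
finger_gap: 0.212
finger_force: 59.9
```

```bash
cat >> h.py <<'E'
N=np.array([.543,-.017]); PY=np.radians(-5.9)
def lever():
    s=env.read_state(); t=np.array(s['tcp_pos']); d=t[:2]-N
    px=d[0]*np.cos(PY)+d[1]*np.sin(PY)-.11; py=-d[0]*np.sin(PY)+d[1]*np.cos(PY); pz=t[2]-.107
    print('t',s['time'],'tcp',np.round(t,4),'r',round(np.hypot(px,pz),4),'y',round(py,4),'theta',round(.175-np.arctan2(px,pz),4),'F',np.round(s['wrist_force'],1),'gap',round(s['finger_gap'],3))
E
python3 -c "
from h import *
lever()"
```

```text
t 14.3 tcp [0.5148 0.0253 0.2464] r 0.1993 y 0.0391 theta 0.971 F [-1.4 -9.8  4.6] gap 0.212
```

Emit:
{"api": "servo_tool", "payload": {"series": [{"slide":[0.005,0.0301,0.0334],"angular":[0,0,0],"fingers":0.1},{"slide":[0.005,0.0301,0.0334],"angular":[0,0,0],"fingers":0.1},{"slide":[0.001,0.0507,0.0743],"angular":[0,0,0],"fingers":0.1},{"slide":[0.001,0.0402,0.0805],"angular":[0,0,0],"fingers":0.1},{"slide":[0.001,0.029,0.0851],"angular":[0,0,0],"fingers":0.1},{"slide":[0,0.009,0.044],"angular":[0,0,0],"fingers":0.1},{"slide":[0,0.0083,0.0443],"angular":[0,0,0],"fingers":0.1},{"slide":[0,0,0],"angular":[0,0,0],"fingers":0.1},{"slide":[0,0,0],"angular":[0,0,0],"fingers":0.1}]}}

```text
time: 15.42
tcp_pos: [0.4564, 0.03, 0.1276]
tool_rot: [[-0.105, -0.994, -0.004], [-0.994, 0.105, -0.001], [0.001, 0.003, -1.0]]
wrist_force: [-5.0, -1.3, 4.5]
finger_gap: 0.213
finger_force: 60.0
```

```bash
python3 -c "
from h import *
lever()"
```

```text
t 15.425 tcp [0.4564 0.03   0.1276] r 0.202 y 0.0378 theta 1.6436 F [-5.  -1.3  4.5] gap 0.213
```

Emit:
{"api": "servo_tool", "payload": {"series": [{"slide":[0,0.0015,0.0116],"angular":[0,0,0],"fingers":0.1},{"slide":[0,0.0013,0.0116],"angular":[0,0,0],"fingers":0.1},{"slide":[0,0.001,0.0116],"angular":[0,0,0],"fingers":0.1},{"slide":[0,0.0007,0.0116],"angular":[0,0,0],"fingers":0.1},{"slide":[0,0.0005,0.0116],"angular":[0,0,0],"fingers":0.1},{"slide":[0,0.0003,0.0116],"angular":[0,0,0],"fingers":0.1},{"slide":[0,0,0.0116],"angular":[0,0,0],"fingers":0.1},{"slide":[0,0,0.0116],"angular":[0,0,0],"fingers":0.1},{"slide":[0,0,0],"angular":[0,0,0],"fingers":0.1},{"slide":[0,0,0],"angular":[0,0,0],"fingers":0.1}]}}

```text
time: 16.68
tcp_pos: [0.4551, 0.0301, 0.1019]
tool_rot: [[-0.104, -0.995, -0.002], [-0.995, 0.104, -0.001], [0.002, 0.002, -1.0]]
wrist_force: [-11.0, -0.0, 21.0]
finger_gap: 0.216
finger_force: 61.8
```

```bash
python3 -c "
from h import *
lever(); imaging.snapshot('scene'); seen('scene',['lever_handle','lever_pivot'])"
```

```text
t 16.675 tcp [0.4551 0.0301 0.1019] r 0.2024 y 0.0378 theta 1.771 F [-11.  -0.  21.] gap 0.216
scene lever_handle [([0.45, -0.008, 0.1], 0.74), ([0.577, -0.259, 0.026], 0.53)]
scene lever_pivot [([0.646, -0.03, 0.106], 0.58)]
```

Emit:
{"api": "servo_tool", "payload": {"series": [{"slide":[0,0,0.005],"angular":[0,0,0],"fingers":0.1},{"slide":[0,0,0.005],"angular":[0,0,0],"fingers":0.1},{"slide":[0,0,0],"angular":[0,0,0],"fingers":0.1}]}}

```text
time: 17.2
tcp_pos: [0.4552, 0.0301, 0.101]
tool_rot: [[-0.104, -0.995, -0.002], [-0.995, 0.104, -0.002], [0.002, 0.002, -1.0]]
wrist_force: [-17.6, -0.3, 37.5]
finger_gap: 0.218
finger_force: 63.5
```

```bash
python3 -c "
from h import *
lever()"
```

```text
t 17.2 tcp [0.4552 0.0301 0.101 ] r 0.2023 y 0.0378 theta 1.7754 F [-17.6  -0.3  37.5] gap 0.218
```

Emit:
{"api": "servo_tool", "payload": {"series": [{"slide":[0,0,-0.01],"angular":[0,0,0],"fingers":0.1},{"slide":[0,0,-0.0232],"angular":[0,0,0],"fingers":0.1},{"slide":[0,-0.0008,-0.0232],"angular":[0,0,0],"fingers":0.1},{"slide":[0,-0.0017,-0.0232],"angular":[0,0,0],"fingers":0.1},{"slide":[0,-0.0028,-0.0232],"angular":[0,0,0],"fingers":0.1},{"slide":[0,-0.0083,-0.0443],"angular":[0,0,0],"fingers":0.1},{"slide":[0,-0.009,-0.044],"angular":[0,0,0],"fingers":0.1},{"slide":[0,-0.0145,-0.0425],"angular":[0,0,0],"fingers":0.1},{"slide":[-0.001,-0.0145,-0.0425],"angular":[0,0,0],"fingers":0.1},{"slide":[-0.001,-0.0402,-0.0805],"angular":[0,0,0],"fingers":0.1},{"slide":[-0.001,-0.0507,-0.0743],"angular":[0,0,0],"fingers":0.1},{"slide":[-0.001,-0.0602,-0.0668],"angular":[0,0,0],"fingers":0.1}]}}

```text
time: 18.7
tcp_pos: [0.5174, 0.0249, 0.2489]
tool_rot: [[-0.104, -0.995, 0.002], [-0.995, 0.104, -0.001], [0.001, -0.002, -1.0]]
wrist_force: [0.2, -3.4, 2.9]
finger_gap: 0.214
finger_force: 60.0
```

Emit:
{"api": "servo_tool", "payload": {"series": [{"slide":[-0.0012,-0.0686,-0.0581],"angular":[0,0,0],"fingers":0.1},{"slide":[-0.0013,-0.0758,-0.0483],"angular":[0,0,0],"fingers":0.1},{"slide":[-0.0014,-0.0817,-0.0377],"angular":[0,0,0],"fingers":0.1},{"slide":[-0.0015,-0.086,-0.0264],"angular":[0,0,0],"fingers":0.1},{"slide":[-0.0015,-0.0887,-0.0145],"angular":[0,0,0],"fingers":0.1},{"slide":[-0.0015,-0.0899,-0.0025],"angular":[0,0,0],"fingers":0.1},{"slide":[-0.0008,-0.0447,0.0035],"angular":[0,0,0],"fingers":0.1},{"slide":[-0.0008,-0.0447,0.006],"angular":[0,0,0],"fingers":0.1},{"slide":[0,0,0],"angular":[0,0,0],"fingers":0.1},{"slide":[0,0,0],"angular":[0,0,0],"fingers":0.1}]}}

```text
time: 19.95
tcp_pos: [0.6896, 0.0102, 0.3004]
tool_rot: [[-0.104, -0.995, -0.001], [-0.995, 0.104, -0.0], [0.0, 0.001, -1.0]]
wrist_force: [-2.9, -1.4, 4.6]
finger_gap: 0.214
finger_force: 60.2
```

```bash
python3 -c "
from h import *
lever(); imaging.snapshot('scene'); seen('scene',['lever_handle','lever_pivot'])"
```

```text
t 19.95 tcp [0.6896 0.0102 0.3004] r 0.1962 y 0.0421 theta 0.006 F [-2.9 -1.4  4.6] gap 0.214
scene lever_handle [([0.685, -0.031, 0.3], 0.96)]
scene lever_pivot [([0.648, -0.03, 0.104], 0.63), ([0.735, 0.186, 0.004], 0.35)]
```

Emit:
{"api": "servo_tool", "payload": {"series": [{"slide":[0,0,0],"angular":[0,0,0],"fingers":0.4},{"slide":[0,0,0],"angular":[0,0,0],"fingers":0.75},{"slide":[0,0,0],"angular":[0,0,0],"fingers":0.75},{"slide":[0,0,-0.11],"angular":[0,0,0],"fingers":0.75},{"slide":[0,0,-0.11],"angular":[0,0,0],"fingers":0.75},{"slide":[0.0285,0.096,0],"angular":[0,0,0],"fingers":0.75},{"slide":[0.0285,0.096,0],"angular":[0,0,0],"fingers":0.75},{"slide":[0.0285,0.096,0],"angular":[0,0,0],"fingers":0.75},{"slide":[0.0285,0.096,0],"angular":[0,0,0],"fingers":0.75},{"slide":[0.0285,0.096,0],"angular":[0,0,0],"fingers":0.75},{"slide":[0,0,0],"angular":[0,0,0],"fingers":0.75}]}}

```text
time: 21.48
tcp_pos: [0.5413, -0.0174, 0.3666]
tool_rot: [[-0.105, -0.994, 0.002], [-0.994, 0.105, 0.001], [-0.001, -0.002, -1.0]]
wrist_force: [-0.1, -0.1, -0.3]
finger_gap: 0.751
finger_force: 0.0
```

```bash
python3 - <<'E'
from h import *
s=env.read_state(); print(s['time'],s['tcp_pos'])
imaging.snapshot('wrist'); seen('wrist',['vial1','stopper1','lever_handle'])
imaging.snapshot('top'); seen('top',['vial1','tray'])
plan([.5435,-.017,.0507],174.1)
E
```

```text
21.475 [ 0.54133733 -0.01743921  0.36657488]
wrist vial1 [([0.545, -0.017, 0.015], 0.96)]
wrist stopper1 []
wrist lever_handle [([0.679, -0.028, 0.301], 0.71), ([0.738, 0.188, -0.001], 0.5)]
top vial1 [([0.458, -0.304, 0.031], 0.6), ([0.576, -0.264, 0.029], 0.5), ([0.542, -0.018, 0.022], 0.48)]
top tray [([0.48, 0.294, 0.0], 0.6), ([0.734, 0.187, 0.004], 0.49)]
ang z total -0.0006 slide total [ 1.0000e-04 -8.0000e-04  1.0473e+00] min rows 6 tilt fix [ 0.0003 -0.0001]
```

Emit:
{"api": "servo_tool", "payload": {"series": [{"slide":[0,0,0.15],"angular":[0,0,0],"fingers":0.75},{"slide":[0,0,0.15],"angular":[0,0,0],"fingers":0.75},{"slide":[0,0,0.15],"angular":[0,0,0],"fingers":0.75},{"slide":[0,0,0.15],"angular":[0,0,0],"fingers":0.75},{"slide":[0,0,0.15],"angular":[0,0,0],"fingers":0.75},{"slide":[0,0,0.12],"angular":[0,0,0],"fingers":0.75},{"slide":[0,0,0.1],"angular":[0,0,0],"fingers":0.75},{"slide":[0,0,0.075],"angular":[0,0,0],"fingers":0.75},{"slide":[0,0,0],"angular":[0,0,0],"fingers":0.75},{"slide":[0,0,0],"angular":[0,0,0],"fingers":0.3},{"slide":[0,0,0],"angular":[0,0,0],"fingers":0.3},{"slide":[0,0,0],"angular":[0,0,0],"fingers":0.3}], "squeeze": 40}}

```text
time: 23.32
tcp_pos: [0.5436, -0.0169, 0.0532]
tool_rot: [[-0.104, -0.995, 0.003], [-0.995, 0.104, 0.001], [-0.001, -0.003, -1.0]]
wrist_force: [-1.1, 1.2, 3.4]
finger_gap: 0.467
finger_force: 40.7
```

Emit:
{"api": "servo_tool", "payload": {"series": [{"slide":[0,0,0],"angular":[0,0,0],"fingers":0.3},{"slide":[0,0,0],"angular":[0,0,0],"fingers":0.3},{"slide":[0,0,-0.05],"angular":[0,0,0],"fingers":0.3},{"slide":[0,0,-0.1],"angular":[0,0,0],"fingers":0.3},{"slide":[0,0,-0.15],"angular":[0,0,0],"fingers":0.3},{"slide":[0,0,-0.15],"angular":[0,0,0],"fingers":0.3},{"slide":[0,0,0],"angular":[0,0,0],"fingers":0.3},{"slide":[0,0,0],"angular":[0,0,0],"fingers":0.3}]}}

```text
time: 24.32
tcp_pos: [0.5417, -0.0172, 0.1868]
tool_rot: [[-0.105, -0.994, -0.001], [-0.994, 0.105, 0.0], [-0.0, 0.001, -1.0]]
wrist_force: [-0.6, 1.0, -1.4]
finger_gap: 0.467
finger_force: 40.6
```

```bash
python3 - <<'E'
from h import *
s=env.read_state(); print(s['time'],s['tcp_pos'])
im=save('wrist','w5.png'); seen('wrist',['vial1','stopper1'])
im=save('top','t5.png'); r=imaging.outline_of('top','tray')
for d in r[:2]:
    m=d['region'].astype(np.uint8); c=max(cv2.findContours(m,0,2)[0],key=cv2.contourArea); print(d['confidence'],cv2.minAreaRect(c))
    P=imaging.camera_params('top'); b=cv2.boxPoints(cv2.minAreaRect(c)); W=[]
    for u,v in b:
        ray=P['rotation']@np.array([(u-P['cx'])/P['fx'],(v-P['cy'])/P['fy'],1]); W.append(P['origin']+ray*(.02-P['origin'][2])/ray[2])
    W=np.array(W)[:,:2]; print(W.round(3).tolist(),W.mean(0).round(3))
    for i in range(4): e=W[(i+1)%4]-W[i]; print(np.linalg.norm(e).round(3),np.degrees(np.arctan2(e[1],e[0])).round(1))
E
```

```text
24.325 [ 0.54174705 -0.0172453   0.18683576]
wrist vial1 [([0.543, -0.017, 0.152], 0.84)]
wrist stopper1 [([0.396, 0.066, 0.005], 0.31)]
0.59 ((179.70899963378906, 224.7056427001953), (49.91139221191406, 39.45313262939453), 13.5704345703125)
[[0.431, 0.406], [0.572, 0.376], [0.526, 0.195], [0.386, 0.228]] [0.479 0.301]
0.145 -12.1
0.187 -104.5
0.144 166.6
0.184 75.7
```

View pics/w5.png

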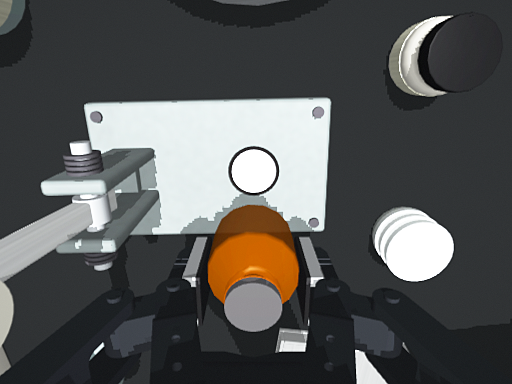

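The held vial at (253,265) now shows its stopper flange (253,303) seated on the lip, about 7 mm lower than before. The spot at (253,170) is empty, so the vial goes to the tray.

```bash
python3 - <<'E'
from h import *
plan([.493,.351,.10],167)
E
```

```text
ang z total 0.0388 slide total [-1.1594  0.4356  0.2861] min rows 7 tilt fix [ 0.0008 -0.0003]
```

Emit:
{"api": "servo_tool", "payload": {"series": [{"slide":[0,0,0],"angular":[0,0,0.0388],"fingers":0.3},{"slide":[-0.145,0.0545,0],"angular":[0,0,0],"fingers":0.3},{"slide":[-0.145,0.0545,0],"angular":[0,0,0],"fingers":0.3},{"slide":[-0.145,0.0545,0],"angular":[0,0,0],"fingers":0.3},{"slide":[-0.145,0.0545,0],"angular":[0,0,0],"fingers":0.3},{"slide":[-0.145,0.0545,0],"angular":[0,0,0],"fingers":0.3},{"slide":[-0.145,0.0545,0],"angular":[0,0,0],"fingers":0.3},{"slide":[-0.145,0.0545,0],"angular":[0,0,0],"fingers":0.3},{"slide":[-0.145,0.0545,0],"angular":[0,0,0],"fingers":0.3},{"slide":[0,0,0.15],"angular":[0,0,0],"fingers":0.3},{"slide":[0,0,0.13],"angular":[0,0,0],"fingers":0.3},{"slide":[0,0,0],"angular":[0,0,0],"fingers":0.3}]}}

```text
time: 26.08
tcp_pos: [0.4916, 0.3495, 0.0991]
tool_rot: [[-0.225, -0.974, -0.006], [-0.974, 0.225, -0.007], [0.008, 0.005, -1.0]]
wrist_force: [1.1, -0.5, 0.1]
finger_gap: 0.468
finger_force: 40.6
```

```bash
python3 - <<'E'
from h import *
s=env.read_state(); print(s['time'],s['tcp_pos'])
im=save('wrist','w6.png'); seen('wrist',['vial1','tray'])
plan([.493,.351,.037],167)
E
```

```text
26.075 [0.49156844 0.34948936 0.09905723]
wrist vial1 [([0.489, 0.35, 0.064], 0.96)]
wrist tray [([0.479, 0.297, 0.002], 0.65), ([0.491, 0.351, 0.064], 0.47)]
ang z total 0.0002 slide total [0.0045 0.004  0.225 ] min rows 2 tilt fix [-0.0006  0.0006]
```

View pics/w6.png

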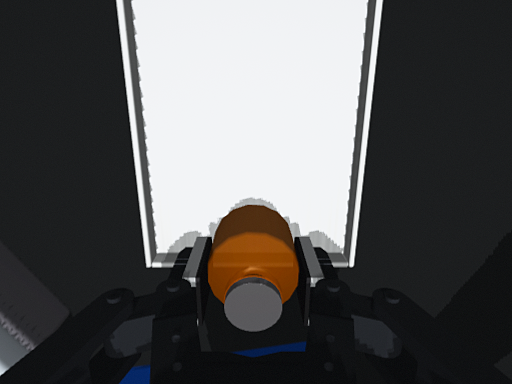

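The vial is centred between the tray's side walls, which run from (130,0)–(375,0) to (150,265)–(352,265). The tool is lined up with the tray, so I lower now.

Emit:
{"api": "servo_tool", "payload": {"series": [{"slide":[0.004,0.004,0.06],"angular":[0,0,0],"fingers":0.3},{"slide":[0,0,0.06],"angular":[0,0,0],"fingers":0.3},{"slide":[0,0,0.05],"angular":[0,0,0],"fingers":0.3},{"slide":[0,0,0.03],"angular":[0,0,0],"fingers":0.3},{"slide":[0,0,0.012],"angular":[0,0,0],"fingers":0.3},{"slide":[0,0,0.005],"angular":[0,0,0],"fingers":0.3},{"slide":[0,0,0],"angular":[0,0,0],"fingers":0.3},{"slide":[0,0,0],"angular":[0,0,0],"fingers":0.3}]}}

```text
time: 27.22
tcp_pos: [0.4922, 0.3506, 0.0383]
tool_rot: [[-0.225, -0.974, 0.001], [-0.974, 0.225, 0.001], [-0.001, -0.0, -1.0]]
wrist_force: [0.4, 1.0, 0.3]
finger_gap: 0.471
finger_force: 40.7
```

Emit:
{"api": "servo_tool", "payload": {"series": [{"slide":[0,0,0.004],"angular":[0,0,0],"fingers":0.3},{"slide":[0,0,0.004],"angular":[0,0,0],"fingers":0.3},{"slide":[0,0,0],"angular":[0,0,0],"fingers":0.3}]}}

```text
time: 27.6
tcp_pos: [0.4922, 0.3507, 0.0372]
tool_rot: [[-0.224, -0.975, 0.001], [-0.975, 0.224, 0.0], [-0.001, -0.001, -1.0]]
wrist_force: [-3.1, -1.8, 7.5]
finger_gap: 0.467
finger_force: 41.6
```

Emit:
{"api": "servo_tool", "payload": {"series": [{"slide":[0,0,-0.003],"angular":[0,0,0],"fingers":0.55},{"slide":[0,0,0],"angular":[0,0,0],"fingers":0.75},{"slide":[0,0,0],"angular":[0,0,0],"fingers":0.75},{"slide":[0,0,-0.05],"angular":[0,0,0],"fingers":0.75},{"slide":[0,0,-0.15],"angular":[0,0,0],"fingers":0.75},{"slide":[0,0,-0.15],"angular":[0,0,0],"fingers":0.75},{"slide":[0,0,-0.15],"angular":[0,0,0],"fingers":0.75},{"slide":[0,0,-0.1],"angular":[0,0,0],"fingers":0.75},{"slide":[0,0,0],"angular":[0,0,0.05],"fingers":0.75},{"slide":[0,0,0],"angular":[0,0,0.045],"fingers":0.75},{"slide":[0,0,0],"angular":[0,0,0],"fingers":0.75}]}}

```text
time: 28.98
tcp_pos: [0.492, 0.3504, 0.2174]
tool_rot: [[-0.5, -0.866, 0.001], [-0.866, 0.5, 0.001], [-0.001, -0.0, -1.0]]
wrist_force: [-0.9, -0.5, -1.0]
finger_gap: 0.748
finger_force: 0.0
```

```bash
python3 - <<'E'
from h import *
save('top','t7.png'); seen('top',['vial1','stopper1','carousel','lever_handle'])
plan([.456,-.304,.2],150)
E
```

```text
top vial1 [([0.454, -0.304, 0.033], 0.6), ([0.759, -0.284, 0.002], 0.51), ([0.577, -0.263, 0.026], 0.42), ([0.493, 0.352, 0.005], 0.42)]
top stopper1 [([0.452, -0.308, 0.088], 0.6), ([0.756, -0.284, 0.06], 0.5), ([0.492, 0.35, 0.054], 0.42), ([0.577, -0.259, 0.088], 0.36), ([0.752, -0.193, 0.003], 0.34)]
top carousel [([0.519, -0.287, -0.0], 0.63), ([0.721, 0.368, -0.0], 0.41)]
top lever_handle []
ang z total -0.0002 slide total [ 1.949  -0.9868  0.0549] min rows 11 tilt fix [-0. -0.]
```

Emit:
{"api": "servo_tool", "payload": {"series": [{"slide":[0.1624,-0.0822,0],"angular":[0,0,0],"fingers":0.75},{"slide":[0.1624,-0.0822,0],"angular":[0,0,0],"fingers":0.75},{"slide":[0.1624,-0.0822,0],"angular":[0,0,0],"fingers":0.75},{"slide":[0.1624,-0.0822,0],"angular":[0,0,0],"fingers":0.75},{"slide":[0.1624,-0.0822,0],"angular":[0,0,0],"fingers":0.75},{"slide":[0.1624,-0.0822,0],"angular":[0,0,0],"fingers":0.75},{"slide":[0.1624,-0.0822,0],"angular":[0,0,0],"fingers":0.75},{"slide":[0.1624,-0.0822,0],"angular":[0,0,0],"fingers":0.75},{"slide":[0.1624,-0.0822,0],"angular":[0,0,0],"fingers":0.75},{"slide":[0.1624,-0.0822,0],"angular":[0,0,0],"fingers":0.75},{"slide":[0.1624,-0.0822,0],"angular":[0,0,0],"fingers":0.75},{"slide":[0.1624,-0.0822,0],"angular":[0,0,0],"fingers":0.75}]}}

```text
time: 30.72
tcp_pos: [0.4547, -0.3056, 0.2166]
tool_rot: [[-0.501, -0.866, 0.0], [-0.866, 0.501, -0.0], [0.0, -0.0, -1.0]]
wrist_force: [0.5, 0.8, 0.6]
finger_gap: 0.753
finger_force: 0.0
```

Emit:
{"api": "servo_tool", "payload": {"series": [{"slide":[0,0,0],"angular":[0,0,0],"fingers":0.75},{"slide":[0,0,0],"angular":[0,0,0],"fingers":0.75}]}}

```text
time: 30.98
tcp_pos: [0.4546, -0.3038, 0.2161]
tool_rot: [[-0.502, -0.865, -0.001], [-0.865, 0.502, 0.0], [-0.0, 0.001, -1.0]]
wrist_force: [-1.1, 0.4, 1.1]
finger_gap: 0.754
finger_force: 0.0
```

```bash
python3 - <<'E'
from h import *
save('wrist','w8.png'); seen('wrist',['vial1','stopper1','carousel'])
plan([.455,-.307,.0595],150)
E
```

```text
wrist vial1 [([0.456, -0.306, 0.03], 0.82), ([0.572, -0.267, 0.032], 0.64), ([0.756, -0.28, -0.004], 0.62)]
wrist stopper1 [([0.455, -0.31, 0.088], 0.95), ([0.38, -0.107, -0.002], 0.72), ([0.76, -0.285, 0.059], 0.55)]
wrist carousel [([0.52, -0.286, -0.001], 0.74), ([0.664, -0.424, 0.003], 0.48)]
ang z total 0.0002 slide total [ 0.0127 -0.0067  0.5238] min rows 3 tilt fix [-0.0001  0.    ]
```

View pics/w8.png

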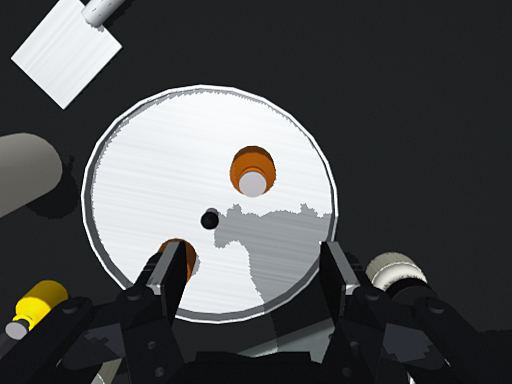

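The target vial is on the midline at (252,170), the stud at (210,218) is clear of the finger line, and the other vial is at (178,255).

Emit:
{"api": "servo_tool", "payload": {"series": [{"slide":[0.008,-0.005,0.1],"angular":[0,0,0],"fingers":0.75},{"slide":[0,0,0.1],"angular":[0,0,0],"fingers":0.75},{"slide":[0,0,0.1],"angular":[0,0,0],"fingers":0.75},{"slide":[0,0,0.1],"angular":[0,0,0],"fingers":0.75},{"slide":[0,0,0.08],"angular":[0,0,0],"fingers":0.75},{"slide":[0,0,0.04],"angular":[0,0,0],"fingers":0.75},{"slide":[0,0,0],"angular":[0,0,0],"fingers":0.75},{"slide":[0,0,0],"angular":[0,0,0],"fingers":0.55},{"slide":[0,0,0],"angular":[0,0,0],"fingers":0.3},{"slide":[0,0,0],"angular":[0,0,0],"fingers":0.3},{"slide":[0,0,0],"angular":[0,0,0],"fingers":0.3},{"slide":[0,0,0],"angular":[0,0,0],"fingers":0.3}], "squeeze": 40}}

```text
time: 32.67
tcp_pos: [0.456, -0.307, 0.0618]
tool_rot: [[-0.501, -0.866, 0.003], [-0.866, 0.501, -0.001], [-0.0, -0.003, -1.0]]
wrist_force: [-0.3, 1.0, 6.0]
finger_gap: 0.472
finger_force: 41.1
```

Emit:
{"api": "servo_tool", "payload": {"series": [{"slide":[0,0,-0.05],"angular":[0,0,0],"fingers":0.3},{"slide":[0,0,-0.1],"angular":[0,0,0],"fingers":0.3},{"slide":[0,0,-0.1],"angular":[0,0,0],"fingers":0.3},{"slide":[0,0,-0.1],"angular":[0,0,0],"fingers":0.3},{"slide":[0,0,-0.1],"angular":[0,0,0],"fingers":0.3},{"slide":[0,0,0],"angular":[0,0,-0.0445],"fingers":0.3},{"slide":[0,0,0],"angular":[0,0,-0.0445],"fingers":0.3},{"slide":[0,0,0],"angular":[0,0,-0.0445],"fingers":0.3},{"slide":[0,0,0],"angular":[0,0,0],"fingers":0.3},{"slide":[0,0,0],"angular":[0,0,0],"fingers":0.3}]}}

```text
time: 33.92
tcp_pos: [0.4548, -0.3065, 0.1956]
tool_rot: [[-0.108, -0.994, -0.0], [-0.994, 0.108, 0.0], [-0.0, 0.0, -1.0]]
wrist_force: [0.6, 0.2, 0.3]
finger_gap: 0.465
finger_force: 40.6
```

```bash
python3 - <<'E'
from h import *
imaging.snapshot('wrist'); seen('wrist',['vial1','stopper1'])
plan([.5432,-.017,.054],174.5)
E
```

```text
wrist vial1 [([0.572, -0.263, 0.034], 0.94), ([0.457, -0.309, 0.163], 0.76)]
wrist stopper1 [([0.576, -0.256, 0.089], 0.92), ([0.455, -0.31, 0.224], 0.84)]
ang z total -0.0034 slide total [-0.989  -0.2005  0.4714] min rows 6 tilt fix [0. 0.]
```

Emit:
{"api": "servo_tool", "payload": {"series": [{"slide":[0,0,0],"angular":[0,0,-0.0065],"fingers":0.3},{"slide":[-0.165,-0.032,0],"angular":[0,0,0],"fingers":0.3},{"slide":[-0.165,-0.032,0],"angular":[0,0,0],"fingers":0.3},{"slide":[-0.165,-0.032,0],"angular":[0,0,0],"fingers":0.3},{"slide":[-0.165,-0.032,0],"angular":[0,0,0],"fingers":0.3},{"slide":[-0.165,-0.032,0],"angular":[0,0,0],"fingers":0.3},{"slide":[-0.165,-0.032,0],"angular":[0,0,0],"fingers":0.3},{"slide":[0,0,0],"angular":[0,0,0],"fingers":0.3},{"slide":[0,0,0.12],"angular":[0,0,0],"fingers":0.3},{"slide":[0,0,0.12],"angular":[0,0,0],"fingers":0.3},{"slide":[0,0,0.1],"angular":[0,0,0],"fingers":0.3},{"slide":[0,0,0.08],"angular":[0,0,0],"fingers":0.3}]}}

```text
time: 35.58
tcp_pos: [0.5371, -0.0165, 0.0681]
tool_rot: [[-0.086, -0.996, -0.001], [-0.996, 0.086, -0.0], [0.001, 0.001, -1.0]]
wrist_force: [0.0, -0.6, -1.1]
finger_gap: 0.469
finger_force: 40.6
```

```bash
python3 - <<'E'
from h import *
imaging.snapshot('wrist'); seen('wrist',['vial1','press_nest'])
plan([.5432,-.017,.054],175)
E
```

```text
wrist vial1 [([0.54, -0.023, 0.04], 0.81)]
wrist press_nest []
ang z total 0.0004 slide total [-0.     -0.0213  0.0483] min rows 1 tilt fix [ 0.0009 -0.0004]
```

Emit:
{"api": "servo_tool", "payload": {"series": [{"slide":[-0.004,-0.019,0],"angular":[0,0,0],"fingers":0.3},{"slide":[0,0,0.025],"angular":[0,0,0],"fingers":0.3},{"slide":[0,0,0.015],"angular":[0,0,0],"fingers":0.3},{"slide":[0,0,0.006],"angular":[0,0,0],"fingers":0.3},{"slide":[0,0,0.003],"angular":[0,0,0],"fingers":0.3},{"slide":[0,0,0],"angular":[0,0,0],"fingers":0.3},{"slide":[0,0,0],"angular":[0,0,0],"fingers":0.3}]}}

```text
time: 36.6
tcp_pos: [0.5436, -0.0149, 0.0548]
tool_rot: [[-0.085, -0.996, 0.0], [-0.996, 0.085, 0.0], [-0.0, -0.0, -1.0]]
wrist_force: [0.1, -0.4, -1.2]
finger_gap: 0.471
finger_force: 40.6
```

Emit:
{"api": "servo_tool", "payload": {"series": [{"slide":[0.003,0,0.004],"angular":[0,0,0],"fingers":0.3},{"slide":[0,0,0.004],"angular":[0,0,0],"fingers":0.3},{"slide":[0,0,0.003],"angular":[0,0,0],"fingers":0.3},{"slide":[0,0,0],"angular":[0,0,0],"fingers":0.3}]}}

```text
time: 37.1
tcp_pos: [0.5434, -0.0158, 0.0518]
tool_rot: [[-0.085, -0.996, -0.0], [-0.996, 0.085, -0.0], [0.0, 0.0, -1.0]]
wrist_force: [-1.3, -1.0, 2.8]
finger_gap: 0.471
finger_force: 41.0
```

Emit:
{"api": "servo_tool", "payload": {"series": [{"slide":[0,0,0],"angular":[0,0,0],"fingers":0.6},{"slide":[0,0,0],"angular":[0,0,0],"fingers":0.75},{"slide":[0,0,0],"angular":[0,0,0],"fingers":0.75},{"slide":[0,0,-0.05],"angular":[0,0,0],"fingers":0.75},{"slide":[0,0,-0.13],"angular":[0,0,0],"fingers":0.75},{"slide":[0,0,-0.17],"angular":[0,0,0],"fingers":0.75},{"slide":[0,0,-0.17],"angular":[0,0,0],"fingers":0.75},{"slide":[0,0,-0.17],"angular":[0,0,0],"fingers":0.75},{"slide":[0,0,-0.17],"angular":[0,0,0],"fingers":0.75},{"slide":[0,0,-0.17],"angular":[0,0,0],"fingers":0.75},{"slide":[0,0,0],"angular":[0,0,0],"fingers":0.75},{"slide":[0,0,0],"angular":[0,0,0],"fingers":0.75}]}}

```text
time: 38.6
tcp_pos: [0.5428, -0.0158, 0.3606]
tool_rot: [[-0.085, -0.996, 0.0], [-0.996, 0.085, 0.001], [-0.001, -0.0, -1.0]]
wrist_force: [0.1, 0.4, -0.5]
finger_gap: 0.752
finger_force: 0.0
```

```bash
python3 - <<'E'
from h import *
save('wrist','w9.png'); seen('wrist',['vial1','stopper1','lever_handle'])
plan([.6898,.0101,.304],175)
E
```

```text
wrist vial1 [([0.544, -0.017, 0.017], 0.7), ([0.491, 0.35, 0.005], 0.65)]
wrist stopper1 [([0.548, -0.02, 0.081], 0.59)]
wrist lever_handle [([0.68, -0.028, 0.303], 0.76)]
ang z total 0.0006 slide total [-0.1289 -0.4802  0.1839] min rows 3 tilt fix [ 0.0008 -0.0002]
```

Emit:
{"api": "servo_tool", "payload": {"series": [{"slide":[-0.0215,-0.08,0],"angular":[0,0,0],"fingers":0.75},{"slide":[-0.0215,-0.08,0],"angular":[0,0,0],"fingers":0.75},{"slide":[-0.0215,-0.08,0],"angular":[0,0,0],"fingers":0.75},{"slide":[-0.0215,-0.08,0],"angular":[0,0,0],"fingers":0.75},{"slide":[-0.0215,-0.08,0],"angular":[0,0,0],"fingers":0.75},{"slide":[-0.0215,-0.08,0],"angular":[0,0,0],"fingers":0.75},{"slide":[0,0,0],"angular":[0,0,0],"fingers":0.75},{"slide":[0,0,0.046],"angular":[0,0,0],"fingers":0.75},{"slide":[0,0,0.046],"angular":[0,0,0],"fingers":0.75},{"slide":[0,0,0.046],"angular":[0,0,0],"fingers":0.75},{"slide":[0,0,0.046],"angular":[0,0,0],"fingers":0.75},{"slide":[0,0,0],"angular":[0,0,0],"fingers":0.75}]}}

```text
time: 40.3
tcp_pos: [0.6895, 0.0104, 0.3034]
tool_rot: [[-0.085, -0.996, -0.003], [-0.996, 0.085, -0.0], [0.001, 0.003, -1.0]]
wrist_force: [-0.4, 0.5, -0.1]
finger_gap: 0.749
finger_force: 0.0
```

Emit:
{"api": "servo_tool", "payload": {"series": [{"slide":[0,0,0],"angular":[0,0,0],"fingers":0.1},{"slide":[0,0,0],"angular":[0,0,0],"fingers":0.1},{"slide":[0,0,0],"angular":[0,0,0],"fingers":0.1},{"slide":[0,0,0],"angular":[0,0,0],"fingers":0.1},{"slide":[0,0,0],"angular":[0,0,0],"fingers":0.1},{"slide":[0,0,0],"angular":[0,0,0],"fingers":0.1}], "squeeze": 60}}

```text
time: 41.05
tcp_pos: [0.6898, 0.0106, 0.306]
tool_rot: [[-0.085, -0.996, 0.0], [-0.996, 0.085, 0.0], [-0.0, -0.0, -1.0]]
wrist_force: [-5.1, 1.5, 3.8]
finger_gap: 0.211
finger_force: 58.5
```

```bash
python3 -c "
from h import *
lever()"
```

```text
t 41.05 tcp [0.6898 0.0106 0.306 ] r 0.2017 y 0.0425 theta 0.0096 F [-5.1  1.5  3.8] gap 0.211
```

Emit:
{"api": "servo_tool", "payload": {"series": [{"slide":[0,0.045,-0.006],"angular":[0,0,0],"fingers":0.1},{"slide":[0,0.0447,-0.0035],"angular":[0,0,0],"fingers":0.1},{"slide":[0,0.0899,0.0025],"angular":[0,0,0],"fingers":0.1},{"slide":[0,0.0887,0.0145],"angular":[0,0,0],"fingers":0.1},{"slide":[0,0.086,0.0264],"angular":[0,0,0],"fingers":0.1},{"slide":[0,0.0817,0.0377],"angular":[0,0,0],"fingers":0.1},{"slide":[0,0.0758,0.0483],"angular":[0,0,0],"fingers":0.1},{"slide":[0,0.0686,0.0581],"angular":[0,0,0],"fingers":0.1},{"slide":[0,0.0602,0.0668],"angular":[0,0,0],"fingers":0.1},{"slide":[0,0.0507,0.0743],"angular":[0,0,0],"fingers":0.1},{"slide":[0,0.0402,0.0805],"angular":[0,0,0],"fingers":0.1},{"slide":[0,0.0145,0.0425],"angular":[0,0,0],"fingers":0.1}]}}

```text
time: 42.55
tcp_pos: [0.465, 0.0295, 0.1717]
tool_rot: [[-0.086, -0.996, -0.003], [-0.996, 0.086, 0.0], [0.0, 0.003, -1.0]]
wrist_force: [-4.9, 3.9, 6.1]
finger_gap: 0.212
finger_force: 59.3
```

Emit:
{"api": "servo_tool", "payload": {"series": [{"slide":[0,0.0145,0.0425],"angular":[0,0,0],"fingers":0.1},{"slide":[0,0.009,0.044],"angular":[0,0,0],"fingers":0.1},{"slide":[0,0.0083,0.0443],"angular":[0,0,0],"fingers":0.1},{"slide":[0,0.0015,0.0116],"angular":[0,0,0],"fingers":0.1},{"slide":[0,0.0013,0.0116],"angular":[0,0,0],"fingers":0.1},{"slide":[0,0.001,0.0116],"angular":[0,0,0],"fingers":0.1},{"slide":[0,0.0007,0.0116],"angular":[0,0,0],"fingers":0.1},{"slide":[0,0.0005,0.0116],"angular":[0,0,0],"fingers":0.1},{"slide":[0,0.0003,0.0116],"angular":[0,0,0],"fingers":0.1},{"slide":[0,0,0.0116],"angular":[0,0,0],"fingers":0.1},{"slide":[0,0,0.0116],"angular":[0,0,0],"fingers":0.1},{"slide":[0,0,0],"angular":[0,0,0],"fingers":0.1}]}}

```text
time: 44.05
tcp_pos: [0.4551, 0.0304, 0.1075]
tool_rot: [[-0.085, -0.996, -0.002], [-0.996, 0.085, -0.001], [0.001, 0.002, -1.0]]
wrist_force: [-12.2, 4.4, 22.0]
finger_gap: 0.211
finger_force: 61.3
```

Emit:
{"api": "servo_tool", "payload": {"series": [{"slide":[0,0,0.004],"angular":[0,0,0],"fingers":0.1},{"slide":[0,0,0.003],"angular":[0,0,0],"fingers":0.1},{"slide":[0,0,0],"angular":[0,0,0],"fingers":0.1}]}}

```text
time: 44.42
tcp_pos: [0.4552, 0.0304, 0.1069]
tool_rot: [[-0.084, -0.996, -0.002], [-0.996, 0.084, -0.001], [0.001, 0.002, -1.0]]
wrist_force: [-15.6, 5.3, 33.2]
finger_gap: 0.216
finger_force: 62.6
```

```bash
python3 -c "
from h import *
lever()"
```

```text
t 44.425 tcp [0.4552 0.0304 0.1069] r 0.2022 y 0.0381 theta 1.7462 F [-15.6   5.3  33.2] gap 0.216
```

Emit:
{"api": "servo_tool", "payload": {"series": [{"slide":[0,0,0.002],"angular":[0,0,0],"fingers":0.1},{"slide":[0,0,-0.009],"angular":[0,0,0],"fingers":0.1},{"slide":[0,0,-0.0232],"angular":[0,0,0],"fingers":0.1},{"slide":[0,-0.0008,-0.0232],"angular":[0,0,0],"fingers":0.1},{"slide":[0,-0.0017,-0.0232],"angular":[0,0,0],"fingers":0.1},{"slide":[0,-0.0028,-0.0232],"angular":[0,0,0],"fingers":0.1},{"slide":[0,-0.0083,-0.0443],"angular":[0,0,0],"fingers":0.1},{"slide":[0,-0.009,-0.044],"angular":[0,0,0],"fingers":0.1},{"slide":[0,-0.029,-0.085],"angular":[0,0,0],"fingers":0.1},{"slide":[0,-0.0402,-0.0805],"angular":[0,0,0],"fingers":0.1},{"slide":[0,-0.0507,-0.0743],"angular":[0,0,0],"fingers":0.1},{"slide":[0,-0.0602,-0.0668],"angular":[0,0,0],"fingers":0.1}]}}

```text
time: 45.92
tcp_pos: [0.5169, 0.0252, 0.2541]
tool_rot: [[-0.085, -0.996, 0.001], [-0.996, 0.085, 0.0], [-0.0, -0.001, -1.0]]
wrist_force: [-0.3, 0.7, 4.1]
finger_gap: 0.212
finger_force: 59.3
```

Emit:
{"api": "servo_tool", "payload": {"series": [{"slide":[0,-0.0686,-0.0581],"angular":[0,0,0],"fingers":0.1},{"slide":[0,-0.0758,-0.0483],"angular":[0,0,0],"fingers":0.1},{"slide":[0,-0.0817,-0.0377],"angular":[0,0,0],"fingers":0.1},{"slide":[0,-0.086,-0.0264],"angular":[0,0,0],"fingers":0.1},{"slide":[0,-0.0887,-0.0145],"angular":[0,0,0],"fingers":0.1},{"slide":[0,-0.0899,-0.0025],"angular":[0,0,0],"fingers":0.1},{"slide":[0,-0.0447,0.0035],"angular":[0,0,0],"fingers":0.1},{"slide":[0,-0.0447,0.006],"angular":[0,0,0],"fingers":0.1},{"slide":[0,0,0],"angular":[0,0,0],"fingers":0.1},{"slide":[0,0,0],"angular":[0,0,0],"fingers":0.1}]}}

```text
time: 47.18
tcp_pos: [0.6894, 0.0105, 0.306]
tool_rot: [[-0.085, -0.996, -0.001], [-0.996, 0.085, -0.0], [0.0, 0.001, -1.0]]
wrist_force: [-2.3, 1.2, 5.0]
finger_gap: 0.208
finger_force: 59.6
```

```bash
python3 -c "
from h import *
lever()"
```

```text
t 47.175 tcp [0.6894 0.0105 0.306 ] r 0.2017 y 0.0424 theta 0.0118 F [-2.3  1.2  5. ] gap 0.208
```

Emit:
{"api": "servo_tool", "payload": {"series": [{"slide":[0,-0.001,0],"angular":[0,0,0],"fingers":0.1},{"slide":[0,0,0],"angular":[0,0,0],"fingers":0.4},{"slide":[0,0,0],"angular":[0,0,0],"fingers":0.75},{"slide":[0,0,0],"angular":[0,0,0],"fingers":0.75},{"slide":[0,0,-0.1],"angular":[0,0,0],"fingers":0.75},{"slide":[0,0,-0.1],"angular":[0,0,0],"fingers":0.75},{"slide":[0.0258,0.0962,0],"angular":[0,0,0],"fingers":0.75},{"slide":[0.0258,0.0962,0],"angular":[0,0,0],"fingers":0.75},{"slide":[0.0258,0.0962,0],"angular":[0,0,0],"fingers":0.75},{"slide":[0.0258,0.0962,0],"angular":[0,0,0],"fingers":0.75},{"slide":[0.0258,0.0962,0],"angular":[0,0,0],"fingers":0.75},{"slide":[0,0,0],"angular":[0,0,0],"fingers":0.75}]}}

```text
time: 48.68
tcp_pos: [0.5418, -0.0163, 0.3662]
tool_rot: [[-0.085, -0.996, 0.001], [-0.996, 0.085, 0.0], [-0.0, -0.001, -1.0]]
wrist_force: [0.1, 0.1, -0.3]
finger_gap: 0.748
finger_force: 0.0
```

```bash
python3 - <<'E'
from h import *
imaging.snapshot('wrist'); seen('wrist',['vial1','stopper1','lever_handle'])
plan([.5434,-.016,.052],175)
E
```

```text
wrist vial1 [([0.492, 0.348, 0.003], 0.88), ([0.542, -0.021, 0.018], 0.58), ([0.651, -0.026, 0.108], 0.39)]
wrist stopper1 [([0.548, -0.02, 0.076], 0.74), ([0.651, -0.029, 0.108], 0.57)]
wrist lever_handle [([0.68, -0.032, 0.301], 0.67)]
ang z total 0.0006 slide total [0.0013 0.0016 1.0427] min rows 6 tilt fix [ 0.0001 -0.    ]
```

Emit:
{"api": "servo_tool", "payload": {"series": [{"slide":[0.004,0,0.15],"angular":[0,0,0],"fingers":0.75},{"slide":[0,0,0.15],"angular":[0,0,0],"fingers":0.75},{"slide":[0,0,0.15],"angular":[0,0,0],"fingers":0.75},{"slide":[0,0,0.15],"angular":[0,0,0],"fingers":0.75},{"slide":[0,0,0.15],"angular":[0,0,0],"fingers":0.75},{"slide":[0,0,0.12],"angular":[0,0,0],"fingers":0.75},{"slide":[0,0,0.1],"angular":[0,0,0],"fingers":0.75},{"slide":[0,0,0.072],"angular":[0,0,0],"fingers":0.75},{"slide":[0,0,0],"angular":[0,0,0],"fingers":0.75},{"slide":[0,0,0],"angular":[0,0,0],"fingers":0.3},{"slide":[0,0,0],"angular":[0,0,0],"fingers":0.3},{"slide":[0,0,0],"angular":[0,0,0],"fingers":0.3}], "squeeze": 40}}

```text
time: 50.38
tcp_pos: [0.5439, -0.0168, 0.0536]
tool_rot: [[-0.085, -0.996, 0.002], [-0.996, 0.085, 0.001], [-0.001, -0.002, -1.0]]
wrist_force: [0.3, 1.0, 1.2]
finger_gap: 0.469
finger_force: 40.6
```

Emit:
{"api": "servo_tool", "payload": {"series": [{"slide":[0,0,0],"angular":[0,0,0],"fingers":0.3},{"slide":[0,0,0],"angular":[0,0,0],"fingers":0.3},{"slide":[0,0,-0.05],"angular":[0,0,0],"fingers":0.3},{"slide":[0,0,-0.1],"angular":[0,0,0],"fingers":0.3},{"slide":[0,0,-0.15],"angular":[0,0,0],"fingers":0.3},{"slide":[0,0,-0.15],"angular":[0,0,0],"fingers":0.3},{"slide":[0,0,0],"angular":[0,0,0.0444],"fingers":0.3},{"slide":[0,0,0],"angular":[0,0,0],"fingers":0.3}]}}

```text
time: 51.38
tcp_pos: [0.5426, -0.0171, 0.1882]
tool_rot: [[-0.222, -0.975, 0.0], [-0.975, 0.222, 0.001], [-0.001, -0.0, -1.0]]
wrist_force: [-0.2, 1.0, -0.8]
finger_gap: 0.473
finger_force: 40.6
```

```bash
python3 - <<'E'
from h import *
a=cv2.imread('pics/w5.png')[180:360,150:360]; b=imaging.snapshot('wrist')[180:360,150:360,::-1]
cv2.imwrite('pics/cmp.png',np.hstack([cv2.imread('pics/w3.png')[180:360,150:360],a,b])); seen('wrist',['vial1','stopper1'])
plan([.4805,.297,.10],167)
E
```

```text
wrist vial1 [([0.546, -0.02, 0.152], 0.59)]
wrist stopper1 [([0.546, -0.018, 0.206], 0.92)]
ang z total 0.0011 slide total [-0.9738  0.437   0.2897] min rows 6 tilt fix [ 0.0006 -0.0003]
```

View pics/cmp.png

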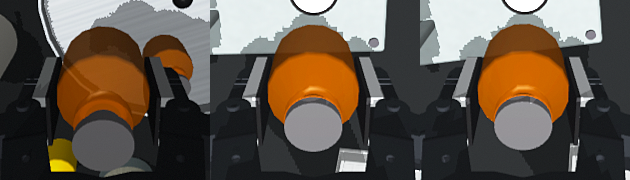

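The unpressed stopper (left crop, around (103,145)) stands off the glass. The first pressed vial (313,128) and the second (523,127) look identical, with the flange seated. The second vial goes to the tray centre.

Emit:
{"api": "servo_tool", "payload": {"series": [{"slide":[-0.139,0.0624,0],"angular":[0,0,0],"fingers":0.3},{"slide":[-0.139,0.0624,0],"angular":[0,0,0],"fingers":0.3},{"slide":[-0.139,0.0624,0],"angular":[0,0,0],"fingers":0.3},{"slide":[-0.139,0.0624,0],"angular":[0,0,0],"fingers":0.3},{"slide":[-0.139,0.0624,0],"angular":[0,0,0],"fingers":0.3},{"slide":[-0.139,0.0624,0],"angular":[0,0,0],"fingers":0.3},{"slide":[-0.139,0.0624,0],"angular":[0,0,0],"fingers":0.3},{"slide":[0,0,0.15],"angular":[0,0,0],"fingers":0.3},{"slide":[0,0,0.14],"angular":[0,0,0],"fingers":0.3},{"slide":[0,0,0],"angular":[0,0,0],"fingers":0.3}]}}

```text
time: 52.78
tcp_pos: [0.4785, 0.2948, 0.0968]
tool_rot: [[-0.222, -0.975, -0.007], [-0.975, 0.222, -0.007], [0.008, 0.005, -1.0]]
wrist_force: [0.5, -0.2, -0.3]
finger_gap: 0.471
finger_force: 40.7
```

```bash
python3 - <<'E'
from h import *
imaging.snapshot('wrist'); seen('wrist',['vial1','tray']); imaging.snapshot('top'); seen('top',['vial1'])
plan([.4805,.297,.0375],167)
E
```

```text
wrist vial1 [([0.48, 0.292, 0.064], 0.78), ([0.481, 0.293, 0.114], 0.23)]
wrist tray [([0.48, 0.294, 0.001], 0.63)]
top vial1 [([0.574, -0.262, 0.028], 0.67), ([0.757, -0.281, 0.002], 0.59), ([0.484, 0.3, 0.07], 0.38)]
ang z total 0.0007 slide total [0.0026 0.0032 0.2169] min rows 2 tilt fix [-0.0007  0.001 ]
```

Emit:
{"api": "servo_tool", "payload": {"series": [{"slide":[0.002,0.003,0.06],"angular":[0,0,0],"fingers":0.3},{"slide":[0,0,0.06],"angular":[0,0,0],"fingers":0.3},{"slide":[0,0,0.05],"angular":[0,0,0],"fingers":0.3},{"slide":[0,0,0.03],"angular":[0,0,0],"fingers":0.3},{"slide":[0,0,0.009],"angular":[0,0,0],"fingers":0.3},{"slide":[0,0,0.004],"angular":[0,0,0],"fingers":0.3},{"slide":[0,0,0],"angular":[0,0,0],"fingers":0.3},{"slide":[0,0,0],"angular":[0,0,0],"fingers":0.3}]}}

```text
time: 54.02
tcp_pos: [0.4797, 0.2965, 0.0376]
tool_rot: [[-0.223, -0.975, 0.001], [-0.975, 0.223, 0.0], [-0.0, -0.0, -1.0]]
wrist_force: [-2.5, -1.6, 6.2]
finger_gap: 0.472
finger_force: 41.4
```

Emit:
{"api": "servo_tool", "payload": {"series": [{"slide":[0,0,-0.003],"angular":[0,0,0],"fingers":0.55},{"slide":[0,0,0],"angular":[0,0,0],"fingers":0.75},{"slide":[0,0,0],"angular":[0,0,0],"fingers":0.75},{"slide":[0,0,-0.05],"angular":[0,0,0],"fingers":0.75},{"slide":[0,0,-0.15],"angular":[0,0,0],"fingers":0.75},{"slide":[0,0,-0.15],"angular":[0,0,0],"fingers":0.75},{"slide":[0,0,-0.15],"angular":[0,0,0],"fingers":0.75},{"slide":[0,0,-0.1],"angular":[0,0,0],"fingers":0.75},{"slide":[0,0,0],"angular":[0,0,0.05],"fingers":0.75},{"slide":[0,0,0],"angular":[0,0,0.045],"fingers":0.75},{"slide":[0,0,0],"angular":[0,0,0],"fingers":0.75}]}}

```text
time: 55.4
tcp_pos: [0.4796, 0.2964, 0.2186]
tool_rot: [[-0.498, -0.867, 0.001], [-0.867, 0.498, 0.001], [-0.001, -0.0, -1.0]]
wrist_force: [0.5, -0.4, -0.4]
finger_gap: 0.75
finger_force: 0.0
```

```bash
python3 - <<'E'
from h import *
save('top','t10.png'); seen('top',['vial1','stopper1','lever_handle'])
plan([.574,-.262,.2],150)
E
```

```text
top vial1 [([0.479, 0.301, 0.004], 0.65), ([0.762, -0.283, 0.002], 0.59), ([0.575, -0.263, 0.031], 0.44)]
top stopper1 [([0.478, 0.298, 0.053], 0.5), ([0.579, -0.259, 0.089], 0.48), ([0.757, -0.286, 0.059], 0.41)]
top lever_handle [([0.688, -0.034, 0.306], 0.66), ([0.393, 0.068, 0.0], 0.63)]
ang z total 0.0006 slide total [ 1.4545 -1.2033  0.0593] min rows 10 tilt fix [-0.  0.]
```

Emit:
{"api": "servo_tool", "payload": {"series": [{"slide":[0.1322,-0.1094,0],"angular":[0,0,0],"fingers":0.75},{"slide":[0.1322,-0.1094,0],"angular":[0,0,0],"fingers":0.75},{"slide":[0.1322,-0.1094,0],"angular":[0,0,0],"fingers":0.75},{"slide":[0.1322,-0.1094,0],"angular":[0,0,0],"fingers":0.75},{"slide":[0.1322,-0.1094,0],"angular":[0,0,0],"fingers":0.75},{"slide":[0.1322,-0.1094,0],"angular":[0,0,0],"fingers":0.75},{"slide":[0.1322,-0.1094,0],"angular":[0,0,0],"fingers":0.75},{"slide":[0.1322,-0.1094,0],"angular":[0,0,0],"fingers":0.75},{"slide":[0.1322,-0.1094,0],"angular":[0,0,0],"fingers":0.75},{"slide":[0.1322,-0.1094,0],"angular":[0,0,0],"fingers":0.75},{"slide":[0.1322,-0.1094,0],"angular":[0,0,0],"fingers":0.75},{"slide":[0,0,0],"angular":[0,0,0],"fingers":0.75}]}}

```text
time: 57.1
tcp_pos: [0.5741, -0.265, 0.2166]
tool_rot: [[-0.503, -0.864, -0.001], [-0.864, 0.503, -0.0], [0.001, 0.001, -1.0]]
wrist_force: [0.1, 0.2, -0.1]
finger_gap: 0.748
finger_force: 0.0
```

```bash
python3 - <<'E'
from h import *
save('wrist','w10.png'); seen('wrist',['vial1','stopper1']);imaging.snapshot('top'); seen('top',['vial1','stopper1'])
plan([.575,-.262,.0595],150)
E
```

```text
wrist vial1 [([0.575, -0.263, 0.034], 0.89), ([0.758, -0.28, -0.006], 0.76)]
wrist stopper1 [([0.576, -0.254, 0.09], 0.72)]
top vial1 [([0.573, -0.26, 0.029], 0.64), ([0.49, 0.351, 0.002], 0.46), ([0.481, 0.3, 0.005], 0.41), ([0.554, 0.535, 0.0], 0.41), ([0.76, -0.28, 0.002], 0.36)]
top stopper1 [([0.48, 0.298, 0.052], 0.59), ([0.58, -0.259, 0.086], 0.56), ([0.495, 0.352, 0.058], 0.5), ([0.758, -0.282, 0.06], 0.45)]
ang z total 0.0007 slide total [ 0.0026 -0.0043  0.528 ] min rows 3 tilt fix [-0.0001  0.    ]
```

View pics/w10.png

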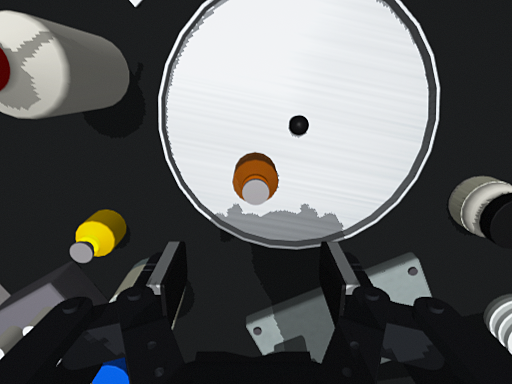

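The last vial is on the midline at (256,178), with nothing near the fingers.

Emit:
{"api": "servo_tool", "payload": {"series": [{"slide":[0,-0.004,0.1],"angular":[0,0,0],"fingers":0.75},{"slide":[0,0,0.1],"angular":[0,0,0],"fingers":0.75},{"slide":[0,0,0.1],"angular":[0,0,0],"fingers":0.75},{"slide":[0,0,0.1],"angular":[0,0,0],"fingers":0.75},{"slide":[0,0,0.08],"angular":[0,0,0],"fingers":0.75},{"slide":[0,0,0.045],"angular":[0,0,0],"fingers":0.75},{"slide":[0,0,0],"angular":[0,0,0],"fingers":0.75},{"slide":[0,0,0],"angular":[0,0,0],"fingers":0.55},{"slide":[0,0,0],"angular":[0,0,0],"fingers":0.3},{"slide":[0,0,0],"angular":[0,0,0],"fingers":0.3},{"slide":[0,0,0],"angular":[0,0,0],"fingers":0.3},{"slide":[0,0,0],"angular":[0,0,0],"fingers":0.3}], "squeeze": 40}}

```text
time: 58.9
tcp_pos: [0.5764, -0.2628, 0.0617]
tool_rot: [[-0.499, -0.866, 0.003], [-0.866, 0.499, -0.001], [-0.001, -0.003, -1.0]]
wrist_force: [0.7, 1.1, 6.0]
finger_gap: 0.463
finger_force: 40.9
```

Emit:
{"api": "servo_tool", "payload": {"series": [{"slide":[0,0,-0.05],"angular":[0,0,0],"fingers":0.3},{"slide":[0,0,-0.1],"angular":[0,0,0],"fingers":0.3},{"slide":[0,0,-0.1],"angular":[0,0,0],"fingers":0.3},{"slide":[0,0,-0.1],"angular":[0,0,0],"fingers":0.3},{"slide":[0,0,-0.1],"angular":[0,0,0],"fingers":0.3},{"slide":[0,0,0],"angular":[0,0,-0.046],"fingers":0.3},{"slide":[0,0,0],"angular":[0,0,-0.046],"fingers":0.3},{"slide":[0,0,0],"angular":[0,0,-0.046],"fingers":0.3},{"slide":[0,0,0],"angular":[0,0,0],"fingers":0.3},{"slide":[0,0,0],"angular":[0,0,0],"fingers":0.3}]}}

```text
time: 60.15
tcp_pos: [0.5751, -0.2625, 0.1952]
tool_rot: [[-0.092, -0.996, -0.0], [-0.996, 0.092, 0.0], [-0.0, 0.0, -1.0]]
wrist_force: [-0.2, -0.4, -1.9]
finger_gap: 0.47
finger_force: 40.6
```

```bash
python3 - <<'E'
from h import *
imaging.snapshot('wrist'); seen('wrist',['vial1','stopper1'])
plan([.5432,-.0165,.054],175)
E
```

```text
wrist vial1 [([0.753, -0.281, -0.006], 0.98), ([0.573, -0.264, 0.165], 0.82)]
wrist stopper1 [([0.579, -0.26, 0.224], 0.95), ([0.761, -0.284, 0.06], 0.84)]
ang z total -0.0011 slide total [-0.8075  0.1776  0.4703] min rows 5 tilt fix [0. 0.]
```

Emit:
{"api": "servo_tool", "payload": {"series": [{"slide":[0,0,0],"angular":[0,0,-0.0015],"fingers":0.3},{"slide":[-0.1346,0.0296,0],"angular":[0,0,0],"fingers":0.3},{"slide":[-0.1346,0.0296,0],"angular":[0,0,0],"fingers":0.3},{"slide":[-0.1346,0.0296,0],"angular":[0,0,0],"fingers":0.3},{"slide":[-0.1346,0.0296,0],"angular":[0,0,0],"fingers":0.3},{"slide":[-0.1346,0.0296,0],"angular":[0,0,0],"fingers":0.3},{"slide":[-0.1346,0.0296,0],"angular":[0,0,0],"fingers":0.3},{"slide":[0,0,0],"angular":[0,0,0],"fingers":0.3},{"slide":[0,0,0.12],"angular":[0,0,0],"fingers":0.3},{"slide":[0,0,0.12],"angular":[0,0,0],"fingers":0.3},{"slide":[0,0,0.1],"angular":[0,0,0],"fingers":0.3},{"slide":[0,0,0.08],"angular":[0,0,0],"fingers":0.3}]}}

```text
time: 61.8
tcp_pos: [0.5426, -0.0174, 0.0678]
tool_rot: [[-0.086, -0.996, -0.001], [-0.996, 0.086, -0.0], [0.0, 0.001, -1.0]]
wrist_force: [-0.2, 0.0, -0.5]
finger_gap: 0.473
finger_force: 40.6
```

```bash
python3 - <<'E'
from h import *
imaging.snapshot('wrist'); seen('wrist',['vial1','press_nest'])
plan([.5432,-.0165,.054],175)
E
```

```text
wrist vial1 [([0.541, -0.02, 0.038], 0.66)]
wrist press_nest []
ang z total 0.0004 slide total [-0.0031 -0.003   0.0473] min rows 1 tilt fix [ 0.0008 -0.0004]
```

Emit:
{"api": "servo_tool", "payload": {"series": [{"slide":[-0.002,-0.003,0.025],"angular":[0,0,0],"fingers":0.3},{"slide":[0,0,0.015],"angular":[0,0,0],"fingers":0.3},{"slide":[0,0,0.006],"angular":[0,0,0],"fingers":0.3},{"slide":[0,0,0.004],"angular":[0,0,0],"fingers":0.3},{"slide":[0,0,0.004],"angular":[0,0,0],"fingers":0.3},{"slide":[0,0,0.003],"angular":[0,0,0],"fingers":0.3},{"slide":[0,0,0],"angular":[0,0,0],"fingers":0.3},{"slide":[0,0,0],"angular":[0,0,0],"fingers":0.3}]}}

```text
time: 62.95
tcp_pos: [0.5437, -0.016, 0.052]
tool_rot: [[-0.085, -0.996, 0.0], [-0.996, 0.085, 0.0], [-0.0, -0.0, -1.0]]
wrist_force: [0.1, -0.0, -0.3]
finger_gap: 0.474
finger_force: 40.6
```

Emit:
{"api": "servo_tool", "payload": {"series": [{"slide":[0,0,0.003],"angular":[0,0,0],"fingers":0.3},{"slide":[0,0,0],"angular":[0,0,0],"fingers":0.3}]}}

```text
time: 63.2
tcp_pos: [0.5439, -0.016, 0.0517]
tool_rot: [[-0.085, -0.996, 0.0], [-0.996, 0.085, -0.0], [0.0, -0.0, -1.0]]
wrist_force: [-2.2, 1.0, 4.8]
finger_gap: 0.472
finger_force: 41.1
```

Emit:
{"api": "servo_tool", "payload": {"series": [{"slide":[0,0,0],"angular":[0,0,0],"fingers":0.6},{"slide":[0,0,0],"angular":[0,0,0],"fingers":0.75},{"slide":[0,0,0],"angular":[0,0,0],"fingers":0.75},{"slide":[0,0,-0.05],"angular":[0,0,0],"fingers":0.75},{"slide":[0,0,-0.13],"angular":[0,0,0],"fingers":0.75},{"slide":[0,0,-0.17],"angular":[0,0,0],"fingers":0.75},{"slide":[0,0,-0.17],"angular":[0,0,0],"fingers":0.75},{"slide":[0,0,-0.17],"angular":[0,0,0],"fingers":0.75},{"slide":[0,0,-0.17],"angular":[0,0,0],"fingers":0.75},{"slide":[0,0,-0.17],"angular":[0,0,0],"fingers":0.75},{"slide":[0,0,0],"angular":[0,0,0],"fingers":0.75},{"slide":[0,0,0],"angular":[0,0,0],"fingers":0.75}]}}

```text
time: 64.7
tcp_pos: [0.5431, -0.016, 0.3603]
tool_rot: [[-0.085, -0.996, 0.0], [-0.996, 0.085, 0.001], [-0.001, -0.0, -1.0]]
wrist_force: [-0.5, -0.3, -0.4]
finger_gap: 0.75
finger_force: 0.0
```

```bash
python3 - <<'E'
from h import *
imaging.snapshot('wrist'); seen('wrist',['vial1','stopper1','lever_handle'])
plan([.6898,.0101,.304],175)
E
```

```text
wrist vial1 [([0.574, -0.022, 0.024], 0.91), ([0.491, 0.352, 0.002], 0.57), ([0.484, 0.294, 0.002], 0.57)]
wrist stopper1 [([0.482, 0.294, 0.057], 0.56), ([0.576, -0.017, 0.08], 0.49)]
wrist lever_handle [([0.678, -0.028, 0.302], 0.94)]
ang z total 0.0007 slide total [-0.1297 -0.479   0.1827] min rows 3 tilt fix [ 0.0008 -0.0003]
```

The last vial has been knocked about 31 mm towards the cheeks, so I look before regripping.

```bash
python3 - <<'E'
from h import *
save('wrist','w11.png'); seen('wrist',['vial1','stopper1'])
plan([.569,-.0195,.2],85)
E
```

```text
wrist vial1 [([0.48, 0.295, 0.0], 0.89), ([0.574, -0.022, 0.022], 0.67), ([0.493, 0.351, 0.0], 0.55)]
wrist stopper1 [([0.578, -0.016, 0.078], 0.54), ([0.482, 0.293, 0.055], 0.48)]
ang z total 0.5007 slide total [-0.0854 -0.0039  0.5311] min rows 3 tilt fix [ 0.0005 -0.0002]
```

View pics/w11.png

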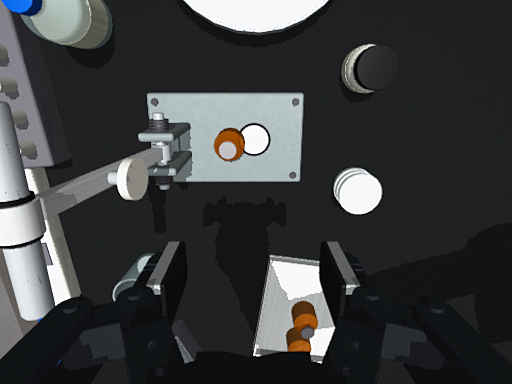

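Picture: the vial is upright at (229,143), 25 px off the bright spot (255,140) towards the cheeks (190,140). The two done vials stand in the tray. I turn the tool to close along press y and bring the vial back.

Emit:
{"api": "servo_tool", "payload": {"series": [{"slide":[0,0,0],"angular":[0,0,0.05],"fingers":0.75},{"slide":[0,0,0],"angular":[0,0,0.05],"fingers":0.75},{"slide":[0,0,0],"angular":[0,0,0.05],"fingers":0.75},{"slide":[0,0,0],"angular":[0,0,0.05],"fingers":0.75},{"slide":[0,0,0],"angular":[0,0,0.05],"fingers":0.75},{"slide":[0,0,0],"angular":[0,0,0.05],"fingers":0.75},{"slide":[0,0,0],"angular":[0,0,0.05],"fingers":0.75},{"slide":[0,0,0],"angular":[0,0,0.05],"fingers":0.75},{"slide":[0,0,0],"angular":[0,0,0.05],"fingers":0.75},{"slide":[0,0,0],"angular":[0,0,0.05],"fingers":0.75},{"slide":[-0.085,-0.004,0],"angular":[0,0,0],"fingers":0.75},{"slide":[0,0,0],"angular":[0,0,0],"fingers":0.75}]}}

```text
time: 66.55
tcp_pos: [0.5698, -0.0194, 0.3589]
tool_rot: [[-0.996, 0.085, -0.002], [0.085, 0.996, -0.0], [0.002, -0.001, -1.0]]
wrist_force: [0.1, 0.5, -0.7]
finger_gap: 0.749
finger_force: 0.0
```

```bash
python3 - <<'E'
from h import *
imaging.snapshot('wrist'); seen('wrist',['vial1','stopper1']);imaging.snapshot('scene'); seen('scene',['vial1','stopper1'])
plan([.569,-.0195,.0515],85)
E
```

```text
wrist vial1 [([0.753, -0.28, -0.009], 0.87), ([0.572, -0.023, 0.022], 0.85), ([0.481, 0.297, 0.004], 0.77), ([0.576, -0.018, 0.08], 0.7)]
wrist stopper1 [([0.759, -0.282, 0.06], 0.63), ([0.54, -0.02, -0.0], 0.63), ([0.483, 0.293, 0.055], 0.57), ([0.575, -0.015, 0.079], 0.47)]
scene vial1 [([0.491, 0.35, 0.006], 0.62), ([0.759, -0.282, 0.005], 0.5), ([0.481, 0.29, 0.006], 0.47), ([0.575, -0.018, 0.016], 0.42), ([0.542, -0.015, 0.018], 0.27)]
scene stopper1 [([0.752, -0.283, 0.06], 0.54), ([0.572, -0.018, 0.078], 0.51)]
ang z total 0.0008 slide total [-1.5000e-03 -3.0000e-04  1.0295e+00] min rows 5 tilt fix [0.     0.0001]
```

Emit:
{"api": "servo_tool", "payload": {"series": [{"slide":[0,0,0.15],"angular":[0,0,0],"fingers":0.75},{"slide":[0,0,0.15],"angular":[0,0,0],"fingers":0.75},{"slide":[0,0,0.15],"angular":[0,0,0],"fingers":0.75},{"slide":[0,0,0.15],"angular":[0,0,0],"fingers":0.75},{"slide":[0,0,0.15],"angular":[0,0,0],"fingers":0.75},{"slide":[0,0,0.12],"angular":[0,0,0],"fingers":0.75},{"slide":[0,0,0.09],"angular":[0,0,0],"fingers":0.75},{"slide":[0,0,0.067],"angular":[0,0,0],"fingers":0.75},{"slide":[0,0,0],"angular":[0,0,0],"fingers":0.75},{"slide":[0,0,0],"angular":[0,0,0],"fingers":0.55},{"slide":[0,0,0],"angular":[0,0,0],"fingers":0.3},{"slide":[0,0,0],"angular":[0,0,0],"fingers":0.3}], "squeeze": 40}}

```text
time: 68.35
tcp_pos: [0.5701, -0.0192, 0.0536]
tool_rot: [[-0.996, 0.084, 0.003], [0.084, 0.996, 0.0], [-0.003, 0.001, -1.0]]
wrist_force: [-1.0, 0.9, 5.4]
finger_gap: 0.464
finger_force: 40.8
```

Emit:
{"api": "servo_tool", "payload": {"series": [{"slide":[0,0,0],"angular":[0,0,0],"fingers":0.3},{"slide":[0,0,0],"angular":[0,0,0],"fingers":0.3},{"slide":[0,0,-0.02],"angular":[0,0,0],"fingers":0.3},{"slide":[0,0,-0.03],"angular":[0,0,0],"fingers":0.3},{"slide":[0,0,0],"angular":[0,0,0],"fingers":0.3},{"slide":[0,0,0],"angular":[0,0,0],"fingers":0.3}]}}

```text
time: 69.1
tcp_pos: [0.5688, -0.0194, 0.0669]
tool_rot: [[-0.996, 0.085, -0.0], [0.085, 0.996, 0.0], [0.0, 0.0, -1.0]]
wrist_force: [0.3, 0.7, -1.9]
finger_gap: 0.466
finger_force: 40.4
```

```bash
python3 - <<'E'
from h import *
save('wrist','w12.png'); seen('wrist',['vial1','stopper1']);imaging.snapshot('scene'); seen('scene',['vial1','stopper1'])
plan([.5385,-.0165,.0605],85)
E
```

```text
wrist vial1 [([0.571, -0.02, 0.036], 0.9)]
wrist stopper1 [([0.577, -0.015, 0.091], 0.94)]
scene vial1 [([0.756, -0.281, 0.004], 0.67), ([0.488, 0.35, 0.007], 0.52), ([0.48, 0.293, 0.006], 0.48)]
scene stopper1 [([0.756, -0.287, 0.061], 0.49), ([0.572, -0.02, 0.092], 0.35)]
ang z total 0.0007 slide total [0.1018 0.0009 0.0208] min rows 1 tilt fix [-0.     -0.0002]
```

Emit:
{"api": "servo_tool", "payload": {"series": [{"slide":[0.05,0.001,0],"angular":[0,0,0],"fingers":0.3},{"slide":[0.051,0,0],"angular":[0,0,0],"fingers":0.3},{"slide":[0,0,0],"angular":[0,0,0],"fingers":0.3},{"slide":[0,0,0.02],"angular":[0,0,0],"fingers":0.3},{"slide":[0,0,0.012],"angular":[0,0,0],"fingers":0.3},{"slide":[0,0,0.007],"angular":[0,0,0],"fingers":0.3},{"slide":[0,0,0.004],"angular":[0,0,0],"fingers":0.3},{"slide":[0,0,0],"angular":[0,0,0],"fingers":0.3},{"slide":[0,0,0],"angular":[0,0,0],"fingers":0.3}]}}

```text
time: 70.53
tcp_pos: [0.5389, -0.0165, 0.0542]
tool_rot: [[-0.996, 0.085, 0.0], [0.085, 0.996, 0.0], [-0.0, 0.0, -1.0]]
wrist_force: [-0.1, 0.3, -0.1]
finger_gap: 0.467
finger_force: 40.4
```

Emit:
{"api": "servo_tool", "payload": {"series": [{"slide":[0,0,0.003],"angular":[0,0,0],"fingers":0.3},{"slide":[0,0,0],"angular":[0,0,0],"fingers":0.3},{"slide":[0,0,0],"angular":[0,0,0],"fingers":0.3}]}}

```text
time: 70.9
tcp_pos: [0.539, -0.0165, 0.0536]
tool_rot: [[-0.996, 0.085, 0.0], [0.085, 0.996, 0.0], [-0.0, 0.0, -1.0]]
wrist_force: [-1.4, 0.7, 4.7]
finger_gap: 0.47
finger_force: 40.8
```

Contact. I release, rise, and turn back for the handle.

Emit:
{"api": "servo_tool", "payload": {"series": [{"slide":[0,0,0],"angular":[0,0,0],"fingers":0.6},{"slide":[0,0,0],"angular":[0,0,0],"fingers":0.75},{"slide":[0,0,0],"angular":[0,0,0],"fingers":0.75},{"slide":[0,0,-0.05],"angular":[0,0,0],"fingers":0.75},{"slide":[0,0,-0.13],"angular":[0,0,0],"fingers":0.75},{"slide":[0,0,-0.17],"angular":[0,0,0],"fingers":0.75},{"slide":[0,0,-0.17],"angular":[0,0,0],"fingers":0.75},{"slide":[0,0,-0.17],"angular":[0,0,0],"fingers":0.75},{"slide":[0,0,-0.17],"angular":[0,0,0],"fingers":0.75},{"slide":[0,0,-0.17],"angular":[0,0,0],"fingers":0.75},{"slide":[0,0,0],"angular":[0,0,-0.05],"fingers":0.75},{"slide":[0,0,0],"angular":[0,0,-0.05],"fingers":0.75}]}}

```text
time: 72.4
tcp_pos: [0.5385, -0.0166, 0.3642]
tool_rot: [[-0.973, -0.232, 0.003], [-0.232, 0.973, 0.001], [-0.003, 0.0, -1.0]]
wrist_force: [-0.3, -0.2, -1.1]
finger_gap: 0.752
finger_force: 0.0
```

Emit:
{"api": "servo_tool", "payload": {"series": [{"slide":[0,0,0],"angular":[0,0,-0.05],"fingers":0.75},{"slide":[0,0,0],"angular":[0,0,-0.05],"fingers":0.75},{"slide":[0,0,0],"angular":[0,0,-0.05],"fingers":0.75},{"slide":[0,0,0],"angular":[0,0,-0.05],"fingers":0.75},{"slide":[0,0,0],"angular":[0,0,-0.05],"fingers":0.75},{"slide":[0,0,0],"angular":[0,0,-0.05],"fingers":0.75},{"slide":[0,0,0],"angular":[0,0,-0.05],"fingers":0.75},{"slide":[0,0,0],"angular":[0,0,-0.05],"fingers":0.75},{"slide":[0,0,0],"angular":[0,0,0],"fingers":0.75},{"slide":[0,0,0],"angular":[0,0,0],"fingers":0.75}]}}

```text
time: 73.65
tcp_pos: [0.5387, -0.0166, 0.3628]
tool_rot: [[-0.087, -0.996, 0.001], [-0.996, 0.087, 0.0], [-0.0, -0.001, -1.0]]
wrist_force: [0.3, -0.3, -0.0]
finger_gap: 0.751
finger_force: 0.0
```

```bash
python3 - <<'E'
from h import *
imaging.snapshot('wrist'); seen('wrist',['vial1','stopper1','lever_handle'])
plan([.6898,.0101,.304],175)
E
```

```text
wrist vial1 [([0.493, 0.349, 0.003], 0.79), ([0.481, 0.294, 0.002], 0.79), ([0.541, -0.023, 0.02], 0.61)]
wrist stopper1 [([0.545, -0.016, 0.079], 0.77), ([0.483, 0.295, 0.054], 0.47)]
wrist lever_handle [([0.679, -0.029, 0.302], 0.95)]
ang z total 0.0004 slide total [-0.1324 -0.4937  0.1943] min rows 3 tilt fix [-0.  0.]
```

Vial is back on the spot at about (0.543, −0.019). Now the handle.

Emit:
{"api": "servo_tool", "payload": {"series": [{"slide":[-0.022,-0.0823,0],"angular":[0,0,0],"fingers":0.75},{"slide":[-0.022,-0.0823,0],"angular":[0,0,0],"fingers":0.75},{"slide":[-0.022,-0.0823,0],"angular":[0,0,0],"fingers":0.75},{"slide":[-0.022,-0.0823,0],"angular":[0,0,0],"fingers":0.75},{"slide":[-0.022,-0.0823,0],"angular":[0,0,0],"fingers":0.75},{"slide":[-0.022,-0.0823,0],"angular":[0,0,0],"fingers":0.75},{"slide":[0,0,0],"angular":[0,0,0],"fingers":0.75},{"slide":[0,0,0.048],"angular":[0,0,0],"fingers":0.75},{"slide":[0,0,0.048],"angular":[0,0,0],"fingers":0.75},{"slide":[0,0,0.048],"angular":[0,0,0],"fingers":0.75},{"slide":[0,0,0.05],"angular":[0,0,0],"fingers":0.75},{"slide":[0,0,0],"angular":[0,0,0],"fingers":0.75}]}}

```text
time: 75.35
tcp_pos: [0.689, 0.0103, 0.302]
tool_rot: [[-0.085, -0.996, -0.004], [-0.996, 0.085, -0.0], [0.001, 0.003, -1.0]]
wrist_force: [0.1, -1.0, -0.7]
finger_gap: 0.75
finger_force: 0.0
```

Emit:
{"api": "servo_tool", "payload": {"series": [{"slide":[0,0,0],"angular":[0,0,0],"fingers":0.1},{"slide":[0,0,0],"angular":[0,0,0],"fingers":0.1},{"slide":[0,0,0],"angular":[0,0,0],"fingers":0.1},{"slide":[0,0,0],"angular":[0,0,0],"fingers":0.1},{"slide":[0,0,0],"angular":[0,0,0],"fingers":0.1},{"slide":[0,0,0],"angular":[0,0,0],"fingers":0.1}], "squeeze": 60}}

```text
time: 76.1
tcp_pos: [0.6897, 0.0104, 0.3048]
tool_rot: [[-0.085, -0.996, 0.001], [-0.996, 0.085, -0.0], [-0.0, -0.001, -1.0]]
wrist_force: [-3.5, 1.5, 4.9]
finger_gap: 0.213
finger_force: 58.5
```

```bash
python3 -c "
from h import *
lever()
imaging.snapshot('scene'); seen('scene',['vial1','stopper1'])"
```

```text
t 76.1 tcp [0.6897 0.0104 0.3048] r 0.2006 y 0.0423 theta 0.0094 F [-3.5  1.5  4.9] gap 0.213
scene vial1 [([0.482, 0.296, 0.007], 0.73), ([0.757, -0.283, 0.006], 0.69), ([0.681, -0.031, 0.299], 0.65), ([0.541, -0.017, 0.017], 0.63), ([0.489, 0.349, 0.007], 0.55), ([0.716, 0.371, -0.0], 0.53)]
scene stopper1 [([0.756, -0.285, 0.061], 0.61), ([0.541, -0.018, 0.079], 0.38), ([0.733, 0.188, -0.0], 0.27)]
```

Emit:
{"api": "servo_tool", "payload": {"series": [{"slide":[0,0.045,-0.006],"angular":[0,0,0],"fingers":0.1},{"slide":[0,0.0447,-0.0035],"angular":[0,0,0],"fingers":0.1},{"slide":[0,0.0899,0.0025],"angular":[0,0,0],"fingers":0.1},{"slide":[0,0.0887,0.0145],"angular":[0,0,0],"fingers":0.1},{"slide":[0,0.086,0.0264],"angular":[0,0,0],"fingers":0.1},{"slide":[0,0.0817,0.0377],"angular":[0,0,0],"fingers":0.1},{"slide":[0,0.0758,0.0483],"angular":[0,0,0],"fingers":0.1},{"slide":[0,0.0686,0.0581],"angular":[0,0,0],"fingers":0.1},{"slide":[0,0.0602,0.0668],"angular":[0,0,0],"fingers":0.1},{"slide":[0,0.0507,0.0743],"angular":[0,0,0],"fingers":0.1},{"slide":[0,0.0402,0.0805],"angular":[0,0,0],"fingers":0.1},{"slide":[0,0.0145,0.0425],"angular":[0,0,0],"fingers":0.1}]}}

```text
time: 77.75
tcp_pos: [0.4649, 0.0294, 0.1704]
tool_rot: [[-0.085, -0.996, -0.002], [-0.996, 0.085, 0.0], [0.0, 0.002, -1.0]]
wrist_force: [-3.7, 3.6, 5.3]
finger_gap: 0.211
finger_force: 59.2
```

Emit:
{"api": "servo_tool", "payload": {"series": [{"slide":[0,0.0145,0.0425],"angular":[0,0,0],"fingers":0.1},{"slide":[0,0.009,0.044],"angular":[0,0,0],"fingers":0.1},{"slide":[0,0.0083,0.0443],"angular":[0,0,0],"fingers":0.1},{"slide":[0,0.0015,0.0116],"angular":[0,0,0],"fingers":0.1},{"slide":[0,0.0013,0.0116],"angular":[0,0,0],"fingers":0.1},{"slide":[0,0.001,0.0116],"angular":[0,0,0],"fingers":0.1},{"slide":[0,0.0007,0.0116],"angular":[0,0,0],"fingers":0.1},{"slide":[0,0.0005,0.0116],"angular":[0,0,0],"fingers":0.1},{"slide":[0,0.0003,0.0116],"angular":[0,0,0],"fingers":0.1},{"slide":[0,0,0.0116],"angular":[0,0,0],"fingers":0.1},{"slide":[0,0,0.0116],"angular":[0,0,0],"fingers":0.1},{"slide":[0,0,0],"angular":[0,0,0],"fingers":0.1}]}}

```text
time: 79.25
tcp_pos: [0.4551, 0.0302, 0.1063]
tool_rot: [[-0.085, -0.996, -0.002], [-0.996, 0.085, -0.001], [0.001, 0.001, -1.0]]
wrist_force: [-10.4, 5.5, 21.7]
finger_gap: 0.212
finger_force: 61.3
```

Emit:
{"api": "servo_tool", "payload": {"series": [{"slide":[0,0,0.004],"angular":[0,0,0],"fingers":0.1},{"slide":[0,0,0.003],"angular":[0,0,0],"fingers":0.1},{"slide":[0,0,0],"angular":[0,0,0],"fingers":0.1}]}}

```text
time: 79.62
tcp_pos: [0.4551, 0.0302, 0.1057]
tool_rot: [[-0.084, -0.996, -0.001], [-0.996, 0.084, -0.001], [0.001, 0.001, -1.0]]
wrist_force: [-14.7, 5.3, 33.3]
finger_gap: 0.213
finger_force: 62.6
```

Same travel (199 mm) and force signature, so the stopper is home. I ease the lever back.

Emit:
{"api": "servo_tool", "payload": {"series": [{"slide":[0,0,0.002],"angular":[0,0,0],"fingers":0.1},{"slide":[0,0,-0.009],"angular":[0,0,0],"fingers":0.1},{"slide":[0,0,-0.0232],"angular":[0,0,0],"fingers":0.1},{"slide":[0,-0.0008,-0.0232],"angular":[0,0,0],"fingers":0.1},{"slide":[0,-0.0017,-0.0232],"angular":[0,0,0],"fingers":0.1},{"slide":[0,-0.0028,-0.0232],"angular":[0,0,0],"fingers":0.1},{"slide":[0,-0.0083,-0.0443],"angular":[0,0,0],"fingers":0.1},{"slide":[0,-0.009,-0.044],"angular":[0,0,0],"fingers":0.1},{"slide":[0,-0.029,-0.085],"angular":[0,0,0],"fingers":0.1},{"slide":[0,-0.0402,-0.0805],"angular":[0,0,0],"fingers":0.1},{"slide":[0,-0.0507,-0.0743],"angular":[0,0,0],"fingers":0.1},{"slide":[0,-0.0602,-0.0668],"angular":[0,0,0],"fingers":0.1}]}}

```text
time: 81.12
tcp_pos: [0.5167, 0.025, 0.2527]
tool_rot: [[-0.085, -0.996, 0.001], [-0.996, 0.085, 0.0], [-0.0, -0.001, -1.0]]
wrist_force: [0.5, 2.3, 3.1]
finger_gap: 0.21
finger_force: 59.3
```

Emit:
{"api": "servo_tool", "payload": {"series": [{"slide":[0,-0.0686,-0.0581],"angular":[0,0,0],"fingers":0.1},{"slide":[0,-0.0758,-0.0483],"angular":[0,0,0],"fingers":0.1},{"slide":[0,-0.0817,-0.0377],"angular":[0,0,0],"fingers":0.1},{"slide":[0,-0.086,-0.0264],"angular":[0,0,0],"fingers":0.1},{"slide":[0,-0.0887,-0.0145],"angular":[0,0,0],"fingers":0.1},{"slide":[0,-0.0899,-0.0025],"angular":[0,0,0],"fingers":0.1},{"slide":[0,-0.0447,0.0035],"angular":[0,0,0],"fingers":0.1},{"slide":[0,-0.0447,0.006],"angular":[0,0,0],"fingers":0.1},{"slide":[0,-0.001,0],"angular":[0,0,0],"fingers":0.1},{"slide":[0,0,0],"angular":[0,0,0],"fingers":0.1}]}}

```text
time: 82.38
tcp_pos: [0.6894, 0.0104, 0.3048]
tool_rot: [[-0.085, -0.996, -0.001], [-0.996, 0.085, -0.0], [0.0, 0.001, -1.0]]
wrist_force: [-2.5, 2.0, 5.0]
finger_gap: 0.215
finger_force: 59.6
```

Emit:
{"api": "servo_tool", "payload": {"series": [{"slide":[0,0,0],"angular":[0,0,0],"fingers":0.4},{"slide":[0,0,0],"angular":[0,0,0],"fingers":0.75},{"slide":[0,0,0],"angular":[0,0,0],"fingers":0.75},{"slide":[0,0,-0.1],"angular":[0,0,0],"fingers":0.75},{"slide":[0,0,-0.1],"angular":[0,0,0],"fingers":0.75},{"slide":[0.0258,0.0962,0],"angular":[0,0,0],"fingers":0.75},{"slide":[0.0258,0.0962,0],"angular":[0,0,0],"fingers":0.75},{"slide":[0.0258,0.0962,0],"angular":[0,0,0],"fingers":0.75},{"slide":[0.0258,0.0962,0],"angular":[0,0,0],"fingers":0.75},{"slide":[0.0258,0.0962,0],"angular":[0,0,0],"fingers":0.75},{"slide":[0,0,0],"angular":[0,0,0],"fingers":0.75}]}}

```text
time: 83.75
tcp_pos: [0.5414, -0.0165, 0.365]
tool_rot: [[-0.085, -0.996, 0.001], [-0.996, 0.085, 0.0], [-0.0, -0.001, -1.0]]
wrist_force: [0.7, 0.2, 0.4]
finger_gap: 0.751
finger_force: 0.0
```

```bash
python3 - <<'E'
from h import *
imaging.snapshot('wrist'); seen('wrist',['vial1','stopper1','lever_handle'])
plan([.5425,-.018,.0515],175)
E
```

```text
wrist vial1 [([0.481, 0.294, 0.001], 0.91), ([0.543, -0.021, 0.021], 0.81), ([0.493, 0.35, 0.0], 0.68)]
wrist stopper1 [([0.484, 0.292, 0.059], 0.66), ([0.545, -0.017, 0.074], 0.63), ([0.752, -0.194, -0.003], 0.46)]
wrist lever_handle [([0.682, -0.03, 0.302], 0.84)]
ang z total 0.0007 slide total [0.0074 0.0029 1.0404] min rows 5 tilt fix [ 0.0001 -0.0001]
```

Emit:
{"api": "servo_tool", "payload": {"series": [{"slide":[0.006,0,0.15],"angular":[0,0,0],"fingers":0.75},{"slide":[0,0,0.15],"angular":[0,0,0],"fingers":0.75},{"slide":[0,0,0.15],"angular":[0,0,0],"fingers":0.75},{"slide":[0,0,0.15],"angular":[0,0,0],"fingers":0.75},{"slide":[0,0,0.15],"angular":[0,0,0],"fingers":0.75},{"slide":[0,0,0.12],"angular":[0,0,0],"fingers":0.75},{"slide":[0,0,0.1],"angular":[0,0,0],"fingers":0.75},{"slide":[0,0,0.068],"angular":[0,0,0],"fingers":0.75},{"slide":[0,0,0],"angular":[0,0,0],"fingers":0.75},{"slide":[0,0,0],"angular":[0,0,0],"fingers":0.3},{"slide":[0,0,0],"angular":[0,0,0],"fingers":0.3},{"slide":[0,0,0],"angular":[0,0,0],"fingers":0.3}], "squeeze": 40}}

```text
time: 85.45
tcp_pos: [0.5436, -0.0176, 0.0536]
tool_rot: [[-0.085, -0.996, 0.003], [-0.996, 0.085, 0.001], [-0.001, -0.002, -1.0]]
wrist_force: [-0.1, 1.1, 2.5]
finger_gap: 0.467
finger_force: 40.5
```

Emit:
{"api": "servo_tool", "payload": {"series": [{"slide":[0,0,0],"angular":[0,0,0],"fingers":0.3},{"slide":[0,0,0],"angular":[0,0,0],"fingers":0.3},{"slide":[0,0,-0.05],"angular":[0,0,0],"fingers":0.3},{"slide":[0,0,-0.1],"angular":[0,0,0],"fingers":0.3},{"slide":[0,0,-0.15],"angular":[0,0,0],"fingers":0.3},{"slide":[0,0,-0.15],"angular":[0,0,0],"fingers":0.3},{"slide":[0,0,0],"angular":[0,0,0.0444],"fingers":0.3},{"slide":[0,0,0],"angular":[0,0,0],"fingers":0.3}]}}

```text
time: 86.45
tcp_pos: [0.5422, -0.0178, 0.1882]
tool_rot: [[-0.222, -0.975, 0.0], [-0.975, 0.222, 0.001], [-0.001, -0.0, -1.0]]
wrist_force: [-0.3, -0.1, -0.9]
finger_gap: 0.468
finger_force: 40.6
```

```bash
python3 - <<'E'
from h import *
b=imaging.snapshot('wrist')[180:360,150:360,::-1]
cv2.imwrite('pics/cmp2.png',np.hstack([cv2.imread('pics/cmp.png')[:,420:],b])); seen('wrist',['vial1','stopper1'])
imaging.snapshot('top'); seen('top',['vial1'])
plan([.468,.243,.10],167)
E
```

```text
wrist vial1 [([0.543, -0.02, 0.157], 0.6)]
wrist stopper1 [([0.544, -0.015, 0.205], 0.91)]
top vial1 [([0.757, -0.284, 0.0], 0.62), ([0.481, 0.3, 0.004], 0.47), ([0.49, 0.348, 0.004], 0.45)]
ang z total 0.001 slide total [-0.7915  0.4372  0.2895] min rows 5 tilt fix [ 0.0005 -0.0002]
```

View pics/cmp2.png

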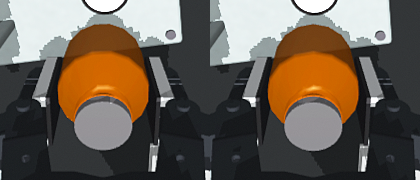

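The third stopper (right crop, (313,125)) sits exactly like the second (103,125), so it is seated. The vial goes to the near tray slot.

Emit:
{"api": "servo_tool", "payload": {"series": [{"slide":[-0.132,0.0729,0],"angular":[0,0,0],"fingers":0.3},{"slide":[-0.132,0.0729,0],"angular":[0,0,0],"fingers":0.3},{"slide":[-0.132,0.0729,0],"angular":[0,0,0],"fingers":0.3},{"slide":[-0.132,0.0729,0],"angular":[0,0,0],"fingers":0.3},{"slide":[-0.132,0.0729,0],"angular":[0,0,0],"fingers":0.3},{"slide":[-0.132,0.0729,0],"angular":[0,0,0],"fingers":0.3},{"slide":[0,0,0],"angular":[0,0,0],"fingers":0.3},{"slide":[0,0,0.15],"angular":[0,0,0],"fingers":0.3},{"slide":[0,0,0.14],"angular":[0,0,0],"fingers":0.3},{"slide":[0,0,0],"angular":[0,0,0],"fingers":0.3}]}}

```text
time: 87.95
tcp_pos: [0.466, 0.2406, 0.0976]
tool_rot: [[-0.223, -0.975, -0.007], [-0.975, 0.223, -0.006], [0.007, 0.005, -1.0]]
wrist_force: [-0.2, 0.3, -0.5]
finger_gap: 0.466
finger_force: 40.7
```

```bash
python3 - <<'E'
from h import *
imaging.snapshot('wrist'); seen('wrist',['vial1','tray'])
plan([.468,.243,.0375],167)
E
```

```text
wrist vial1 [([0.465, 0.236, 0.068], 0.8), ([0.49, 0.349, 0.002], 0.69)]
wrist tray []
ang z total 0.0008 slide total [0.0024 0.0029 0.2155] min rows 2 tilt fix [-0.0006  0.0006]
```

Emit:
{"api": "servo_tool", "payload": {"series": [{"slide":[0.002,0.002,0.06],"angular":[0,0,0],"fingers":0.3},{"slide":[0,0,0.06],"angular":[0,0,0],"fingers":0.3},{"slide":[0,0,0.05],"angular":[0,0,0],"fingers":0.3},{"slide":[0,0,0.03],"angular":[0,0,0],"fingers":0.3},{"slide":[0,0,0.009],"angular":[0,0,0],"fingers":0.3},{"slide":[0,0,0.004],"angular":[0,0,0],"fingers":0.3},{"slide":[0,0,0],"angular":[0,0,0],"fingers":0.3},{"slide":[0,0,0],"angular":[0,0,0],"fingers":0.3}]}}

```text
time: 89.1
tcp_pos: [0.4673, 0.2428, 0.0376]
tool_rot: [[-0.222, -0.975, 0.001], [-0.975, 0.222, 0.0], [-0.001, -0.001, -1.0]]
wrist_force: [-1.7, -1.7, 5.5]
finger_gap: 0.469
finger_force: 41.3
```

Emit:
{"api": "servo_tool", "payload": {"series": [{"slide":[0,0,-0.003],"angular":[0,0,0],"fingers":0.55},{"slide":[0,0,0],"angular":[0,0,0],"fingers":0.75},{"slide":[0,0,0],"angular":[0,0,0],"fingers":0.75},{"slide":[0,0,-0.05],"angular":[0,0,0],"fingers":0.75},{"slide":[0,0,-0.15],"angular":[0,0,0],"fingers":0.75},{"slide":[0,0,-0.15],"angular":[0,0,0],"fingers":0.75},{"slide":[0,0,-0.15],"angular":[0,0,0],"fingers":0.75},{"slide":[0,0,-0.15],"angular":[0,0,0],"fingers":0.75},{"slide":[0.15,0.05,0],"angular":[0,0,0],"fingers":0.75},{"slide":[0.15,0.05,0],"angular":[0,0,0],"fingers":0.75},{"slide":[0,0,0],"angular":[0,0,0],"fingers":0.75},{"slide":[0,0,0],"angular":[0,0,0],"fingers":0.75}]}}

```text
time: 90.6
tcp_pos: [0.4183, 0.1619, 0.2337]
tool_rot: [[-0.223, -0.975, 0.002], [-0.975, 0.223, 0.001], [-0.002, -0.002, -1.0]]
wrist_force: [0.6, 0.1, -0.3]
finger_gap: 0.752
finger_force: 0.0
```

```bash
python3 - <<'E'
from h import *
im=imaging.snapshot('scene'); cv2.imwrite('pics/end.png',cv2.resize(im[:,:,::-1],(760,570))); seen('scene',['vial1','stopper1','lever_handle','beaker','dishes','jar','reagent'])
imaging.snapshot('top'); seen('top',['vial1','lever_handle'])
E
```

```text
scene vial1 [([0.758, -0.284, 0.006], 0.86), ([0.493, 0.349, 0.011], 0.71), ([0.467, 0.245, 0.002], 0.61), ([0.481, 0.293, 0.006], 0.61)]
scene stopper1 [([0.757, -0.284, 0.059], 0.59), ([0.463, 0.242, 0.057], 0.48)]
scene lever_handle [([0.685, -0.035, 0.3], 0.85)]
scene beaker [([0.738, 0.188, -0.001], 0.82), ([0.682, -0.032, 0.3], 0.53)]
scene dishes [([0.393, 0.069, -0.001], 0.64)]
scene jar []
scene reagent [([0.464, 0.245, 0.055], 0.52)]
top vial1 [([0.761, -0.283, -0.001], 0.7), ([0.541, -0.022, -0.004], 0.68), ([0.72, 0.37, 0.002], 0.62), ([0.492, 0.349, 0.003], 0.57), ([0.495, 0.352, 0.058], 0.55), ([0.484, 0.301, 0.006], 0.36)]
top lever_handle [([0.687, -0.032, 0.305], 0.81)]
```

View pics/end.png

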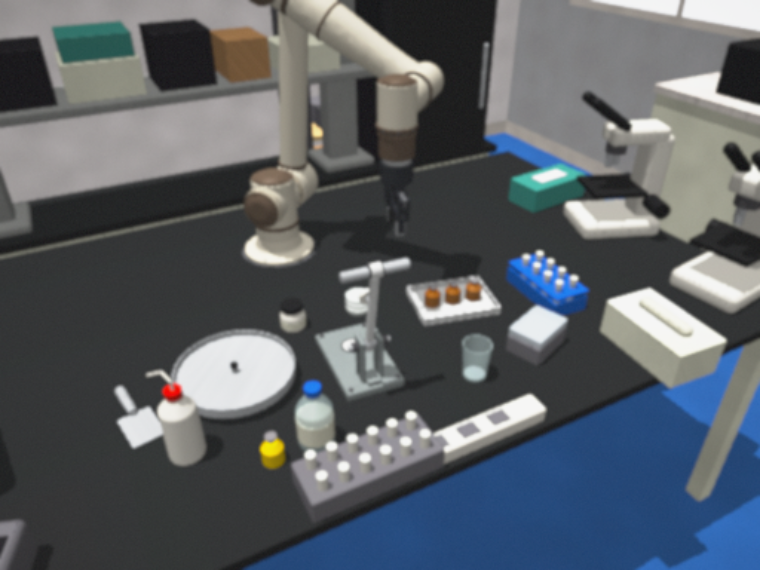

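The picture shows three vials upright in the tray at (432,298), (453,294) and (473,290). The carousel is empty, the lever is up, and everything else is in place.

```bash
python3 -c "
from rig import env
print(env.close_job())"
```

```text
the job is handed in; nothing more can be done
None
```

The job is handed in: all three brown vials were pressed home and stand upright in the tray, the carousel is empty and the lever is fully up; the third vial got knocked off the press spot and was re-centred before pressing.

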